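# Load the kraft-paper roll into its counter holder

## Task

Take the paper roll off its sloping wooden rest and load it into the metal holder: put the thin sprung plunger of its spindle into the closed round cup, press it in against its spring until the thick stub at the other end can come down into the open-topped saddle, then let go so that the spring holds the roll level between the two ends. Do not let the roll come down on the counter on the way, and leave the jars, bottle, brush pot, tape and plaster shapes where they stand.

Things in the scene. Friction and masses are not known exactly. Their poses are not given: they have to be found in the camera images.
- roll_centre (a point): Centre of the rigid brown paper roll (44 mm diameter, 100 mm long, about 0.3 kg with spindle); grip it across its diameter at mid-length. Its y axis runs along the spindle towards the plunger; x and z mean nothing (it is round). At the start the spindle slopes 0.5 rad (29 degrees) from level, plunger end low.
- plunger_tip (a point): Outermost point of the plunger's nose, 98 mm from the roll's centre when free; y axis outwards along the spindle. From the roll's face (50 mm from centre) a grey sleeve, 20 mm diameter, runs to 62 mm, then the thin steel plunger, 13 mm diameter, with a half-round nose (its ball centre 91.5 mm from the roll's centre when free).
- plunger (a joint): How far the plunger is pushed in: 0 = fully out, at most 0.024 m. The spring pushes outwards with 2.8 N at 0 plus 0.35 N per mm.
- stub_end (a point): Centre of the flat outer face of the fixed grey stub at the other end (20 mm diameter, sticks out 30 mm from the roll's face, so this point is 80 mm from the roll's centre); y axis along the spindle, towards the plunger.
- rest: Sloping wooden rest, fixed to the counter; origin on the counter, under the roll's centre (which lies 104 mm up). Two 8 mm posts with V-notches open at the top carry sleeve and stub; the roll's lower face leans on the lower post. The inclined board lies 50 mm below the spindle line, so the roll's sides are free for fingers. Its y axis points to the low end, z up.
- holder: Metal roll holder, fixed to the counter; origin under the middle of its base plate (12 mm thick, 100 by 215 mm), y axis from saddle to cup, z up. A 110 mm tall upright plate stands behind each end; between them it is open down to the base plate.
- cup (a point): Centre of the inner floor of the holder's closed round cup: inner diameter 30 mm, 18 mm deep, wall 4 mm, axis level, 85 mm above the counter; its mouth looks along -y of this frame (axes as the holder's). With the roll seated the nose lies on the cup's lower wall, spindle line 8.5 mm below this point.
- saddle (a point): Where the centre of the stub's end comes in the open-topped U saddle, on the inner face of its end wall (axes as the holder's): 169 mm from the cup's floor, 76.5 mm above the counter. Floor 10 mm below, 26 mm wide, 16 mm long; side walls 16 mm above, then flaring; end wall 33.5 mm above. The seated spindle is 9 mm shorter than free; to pass the end wall press it in 11 to 14 mm.
- jar_a: Bystander: white paint jar, 56 mm across, 65 mm tall; origin at the centre of its underside.
- jar_b: Bystander: clear jar with a black cap, 60 mm across, 70 mm tall; origin at the centre of its underside.
- medium: Bystander: amber bottle with a white cap, 52 mm across, 130 mm tall; origin at the centre of its underside.
- cone: Bystander: white plaster drawing cone, 80 mm across, 110 mm tall; origin at the centre of its underside.
- brushpot: Bystander: white pot of brushes, 76 mm across, about 205 mm tall with its brushes; origin at the centre of its underside.
- tape: Bystander: roll of paper tape lying flat, 90 mm across, 24 mm tall; origin at the centre of its underside.
- drum: Bystander: white plaster drawing cylinder, 64 mm across, 75 mm tall; origin at the centre of its underside.
There are look-alikes about, which are no part of the job. Leave any red look-alike of the part that bears roll_centre alone.

How it is judged:
On the way, in this order (a step that is already met when the one before it is completed fails the run):
1. the roll is lifted off the rest (distance of roll_centre from where it was at the start of the episode above 0.05 m and contact force between roll and rest below 0.01 N), for 0.1 s.
2. the plunger's nose is in the round cup and pushed in by at least 4 mm (x of plunger_tip in the frame of cup between -0.012 and 0.012 m and y of plunger_tip in the frame of cup between -0.014 and 0.004 m and z of plunger_tip in the frame of cup between -0.013 and 0.012 m and value of joint plunger above 0.004 m), for 0.1 s.
At the end, for the whole second after the job is handed in: Nose in the cup, within 6 mm of its floor; stub in the saddle, within 5 mm of the end wall, 8 mm sideways and 6 mm in height of its seat; plunger pushed in by 4 mm or more; spindle in line with the holder within 0.08 rad; roll at rest and released (x of plunger_tip in the frame of cup between -0.012 and 0.012 m and y of plunger_tip in the frame of cup between -0.006 and 0.004 m and z of plunger_tip in the frame of cup between -0.013 and 0.012 m and x of stub_end in the frame of saddle between -0.008 and 0.008 m and y of stub_end in the frame of saddle between -0.004 and 0.005 m and z of stub_end in the frame of saddle between -0.006 and 0.006 m and value of joint plunger above 0.004 m and angle between the y axis of roll_centre and the y axis of cup, either way round below 0.08 rad and linear speed of roll below 0.02 m/s and contact force between the fingers and roll below 0.01 N); the robot touches nothing.
It fails at once if the roll comes down on the counter (height (world z) of roll_centre below 0.04 m).
It fails at once if a bystander is moved more than 40 mm or tipped over (distance of any of jar_a, jar_b, medium, cone, brushpot, tape, drum from where it was at the start of the episode above 0.04 m or angle between any of jar_a, jar_b, medium, cone, brushpot, tape, drum's own z axis and vertical above 0.6 rad).
It also fails if it takes over 45 s, if anything falls off the work surface, if the arm or the gripper's body presses on something with over 40 N, if the wrist force passes 120 N, or if a joint passes its speed limit or range.

## Robot

A 6-joint arm with a two-finger parallel gripper is mounted at the origin on the work surface. World frame = base frame: x ahead of the robot, y to its left, z up, the work surface at z = 0. Lengths are in m, angles in rad, forces in N, time in s.
With the tool pointing down it reaches from about 0.275 to 0.975 m from the base axis. Payload 8.4 kg.
Tool frame: the origin (TCP) lies on the centre line of the jaws, within the pads' length; the fingertips stand 17 mm ahead of it and the grasp point (between the pads) lies 2 mm behind it; z points along the fingers, y is the direction in which the jaws open and shut (so a half turn about z gives the same grasp; the last joint's range is limited). The gripper opens to 92 mm and grips with 3 to 60 N. Pads are 20 mm wide; open, the fingers measure 128 mm over their backs; the gripper's body (75 mm by 189 mm) begins 69 mm behind the grasp point.
Start: joints at [1.261, 0.353, 1.633, -0, 1.155, -0.002], TCP at [0.189, 0.596, 0.232] pointing down, gripper open.
Joint ranges: [-2.63, 2.63], [-0.92, 2.1], [0.06, 2.66], [-1.3, 4.44], [0, 2.69], [-3.02, 3.02]. Speed limits (rad/s): [2.22, 2.22, 2.79, 3.14, 3.14, 3.14].

## Interface

Orientations are given as [roll, pitch, yaw] about the fixed x, y, z axes, in that order (R = Rz(yaw) Ry(pitch) Rx(roll)).
In Python, from plant import observe, snapshot, finish_job, search_frame gives the robot as it stands.
- The arm moves only by the shell command python3 -m inch 'ROWS' [FORCE]. ROWS is JSON, one flat list of numbers, 7 for each row, row after row: the turn, a rotation vector about the tool's x, y, z in rad, then the shift along the tool's x, y, z in mm, then the closure, from -1 (fully open) to 1 (shut). In form: [wx, wy, wz, x, y, z, grip, wx, wy, wz, x, y, z, grip, ...]. A call has 1 to 10 rows; each row is the pose to reach, as a shift and turn from the pose commanded when the call began, along the tool's axes at that moment; what a row does not reach only later rows make up. A row lasts 1/10 s, in which the tool goes at most 50 mm and 8.59 degrees, less where a joint would pass 70% of its speed; a pose out of reach is approached as far as the arm can. A call with a gripper value outside its range is refused whole. The fingers move at their own pace and stop on an object; FORCE is the grip in N (left out, the last holds). Time passes only in rows, so rows that repeat a pose let the fingers close. It gives the time, the measured TCP pose, the force and the opening at its end, in the units of the state.
- observe(): the state, without advancing time (a new reading comes with each control period).
- snapshot(name): name is "side" or "top"; returns a dict with "image" (480x640x3 uint8, blue, green, red), "vertical_fov" (degrees; the focal length in pixels is half the picture's height over the tangent of half this angle, whatever the lens; pixels are square), "cx", "cy" (the principal point, pixels), "R" (3x3) and "t" (3): a world point X has camera coordinates R X + t. Camera axes: x right, y down, z forward; pixel columns grow to the right and rows downward; lengths in m; the calibration is good to about 2 mm. A picture is of the moment at which its call begins. There is no depth.
- finish_job(): hands the job in, once; it reports no verdict.
Trained networks look in the newest picture that a camera, given by its name, has taken for a name from the list of things; names that differ only in an ending like _2 or _b are one class to them, and where a whole thing is asked for, a point or a joint stands for the part that bears it (a point fixed in the world has none). Each returns a list of dicts, best first, with "confidence" (0 to 1); they miss things now and then, are a little off and sometimes report something else, mostly with a low value. They report only what shows in the picture. A call takes as long as a camera call. They do not tell look-alikes from the thing itself.
- search_frame(thing, camera): "extent" ([left, top, width, height] as shares, 0 to 1, of the picture: columns of its width, rows of its height, round what is visible of it).
The state is a dict: "clock": time; "qpos": joint angles; "qd": joint speeds; "joint_efforts": joint torques, N m; "ee_pos": TCP position; "orientation": TCP orientation; "contact_force": force on the tool from outside, world axes, zero at the start; "torque": the same for the moment, N m; "finger_gap": finger opening in m.
Only numpy, scipy, OpenCV 4.12 (cv2) and the standard library are available. Lean on these libraries where they do the work, as an engineer would, in place of code of your own. Each camera call takes 0.05 s, during which the arm holds its last target.

## Working session

There is one attempt and no reset: what is moved stays moved. The work goes in short steps, Python scripts to look and compute and a shell command to move; the robot and the scene stay as the last step left them, time stands still between calls to the robot, and variables do not carry over. Pictures are saved under pics/ and viewed, and the job is handed in when it is done.

```bash
ls; mkdir -p pics; python3 - <<'E'
from plant import *
import cv2,json
print(observe())
for n in ["side","top"]:
    s=snapshot(n); cv2.imwrite(f"pics/{n}0.png",s["image"]); print(n,s["vertical_fov"],s["cx"],s["cy"],s["R"],s["t"])
    for th in ["roll_centre","rest","holder","plunger_tip","stub_end","cup","saddle"]:
        try:
            print(th,[([round(v*(640,480)[i%2]) for i,v in enumerate(d["extent"])],round(d["confidence"],2)) for d in search_frame(th,n)])
        except Exception as e: print(th,e)
E
```

```text
pics
{'clock': 0.0, 'qpos': array([ 1.26059205e+00,  3.53630647e-01,  1.63415137e+00, -2.70448024e-05,
        1.15519205e+00, -2.39885755e-03]), 'qd': array([ 0.00043608,  0.001069  ,  0.00029173, -0.00052433,  0.00188241,
        0.00186583]), 'joint_efforts': array([-8.75257210e-04, -5.93846047e+01, -3.34213364e+01,  6.95921271e-02,
        2.34213058e-02, -1.55816879e-04]), 'ee_pos': array([0.18921514, 0.5951639 , 0.23086724]), 'orientation': array([-3.14021119e+00,  2.14135724e-05,  2.83379819e+00]), 'contact_force': array([ 0.35356933, -0.36487407, -0.22651265]), 'torque': array([-0.0153994 ,  0.03535774,  0.03434356]), 'finger_gap': 0.09174669147663253}
side 53.89951892791198 316.56749233622304 231.76808582358467 [[ 0.83848545 -0.54492292  0.00107554]
 [-0.35161994 -0.54255144 -0.76289014]
 [ 0.41629986  0.6392941  -0.64652725]] [-0.45109683  0.29123929  0.87523553]
roll_centre [([238, 318, 83, 37], 0.82), ([287, 393, 51, 87], 0.75), ([353, 280, 56, 36], 0.58)]
rest [([346, 302, 78, 76], 0.92)]
holder [([204, 191, 87, 84], 0.76), ([302, 153, 23, 33], 0.38)]
plunger_tip []
stub_end [([238, 316, 83, 38], 0.91), ([287, 392, 50, 88], 0.68), ([390, 395, 57, 57], 0.54), ([480, 264, 76, 105], 0.25)]
cup [([203, 191, 86, 85], 0.92)]
saddle [([205, 192, 84, 86], 0.78)]
top 45.369890069544034 316.32706711918655 247.07366979440548 [[-0.01191993 -0.99989973  0.00764546]
 [-0.99714394  0.01131612 -0.07467201]
 [ 0.074578   -0.00851371 -0.99717884]] [0.00695148 0.52721095 1.34933362]
roll_centre [([366, 226, 78, 22], 0.85), ([418, 324, 74, 25], 0.85), ([359, 272, 20, 80], 0.71)]
rest [([382, 219, 71, 41], 0.98)]
holder [([193, 254, 98, 62], 0.89)]
plunger_tip [([367, 233, 15, 6], 0.54), ([191, 256, 101, 59], 0.49)]
stub_end [([361, 274, 20, 72], 0.69), ([416, 325, 80, 24], 0.68), ([368, 225, 76, 20], 0.64), ([304, 219, 22, 23], 0.26)]
cup [([190, 258, 102, 56], 0.96)]
saddle [([195, 255, 98, 59], 0.66)]
```

View pics/side0.png

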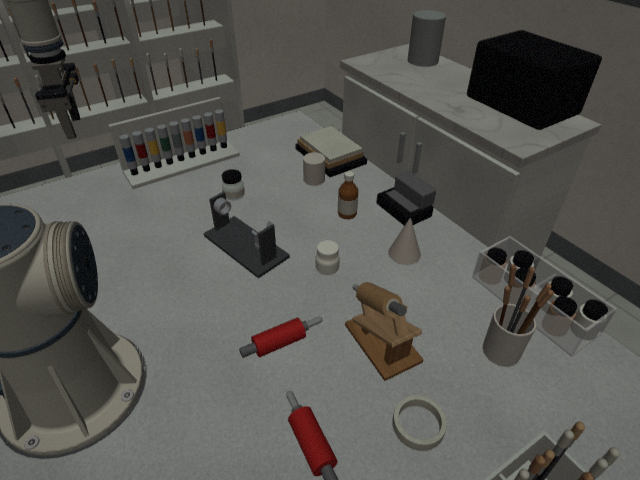

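View pics/top0.png

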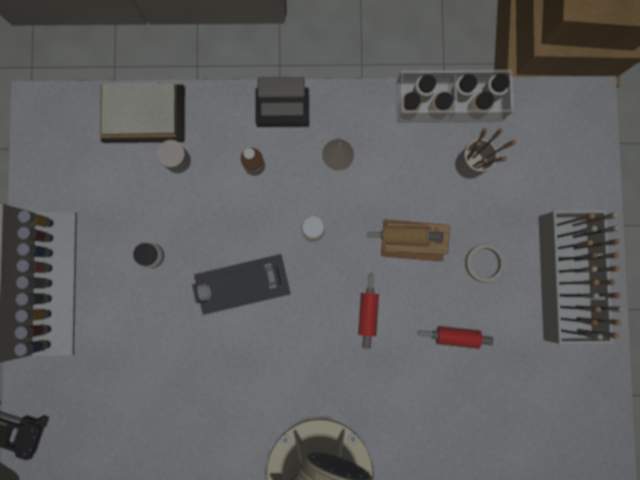

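```bash
python3 - <<'E'
import cv2
a=cv2.imread("pics/top0.png"); b=cv2.imread("pics/side0.png")
cv2.imwrite("pics/top_roll.png",cv2.resize(a[200:280,350:470],None,fx=6,fy=6,interpolation=2))
cv2.imwrite("pics/top_hold.png",cv2.resize(a[235:330,180:310],None,fx=6,fy=6,interpolation=2))
cv2.imwrite("pics/side_roll.png",cv2.resize(b[260:390,330:440],None,fx=4.5,fy=4.5,interpolation=2))
cv2.imwrite("pics/side_hold.png",cv2.resize(b[180:285,195:300],None,fx=5.5,fy=5.5,interpolation=2))
E
```

```text
(no output)
```

View pics/top_roll.png

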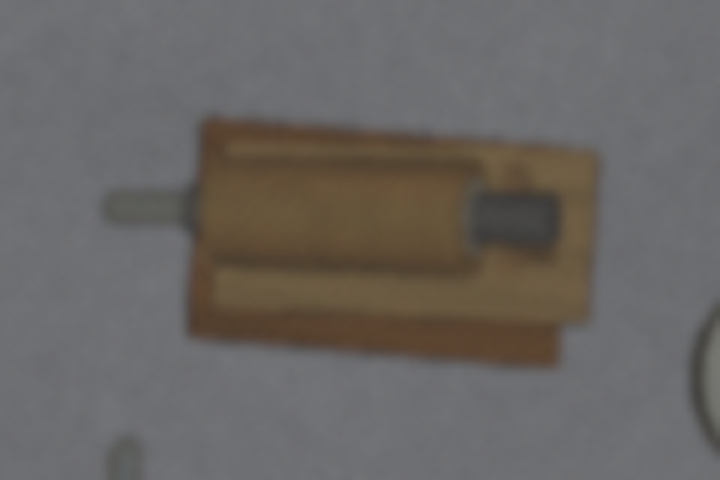

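View pics/top_hold.png

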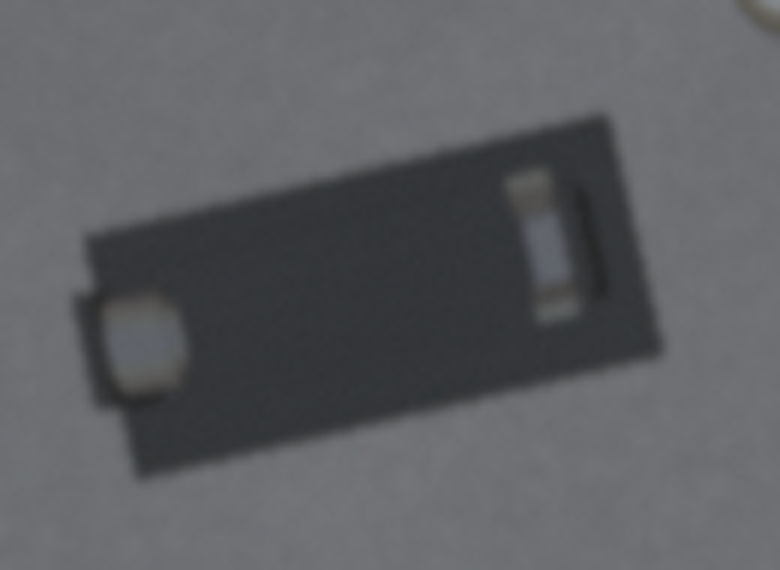

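View pics/side_roll.png

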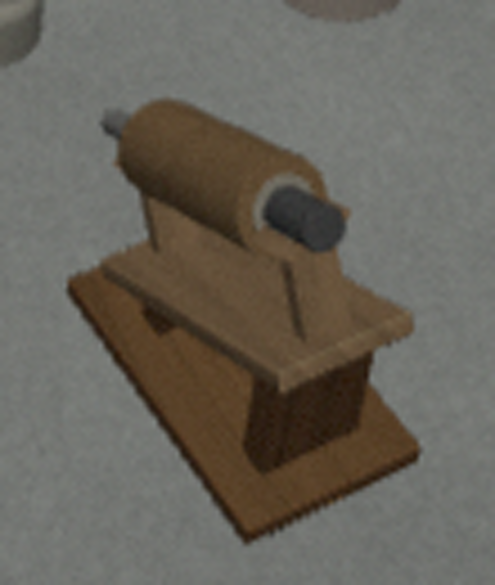

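View pics/side_hold.png

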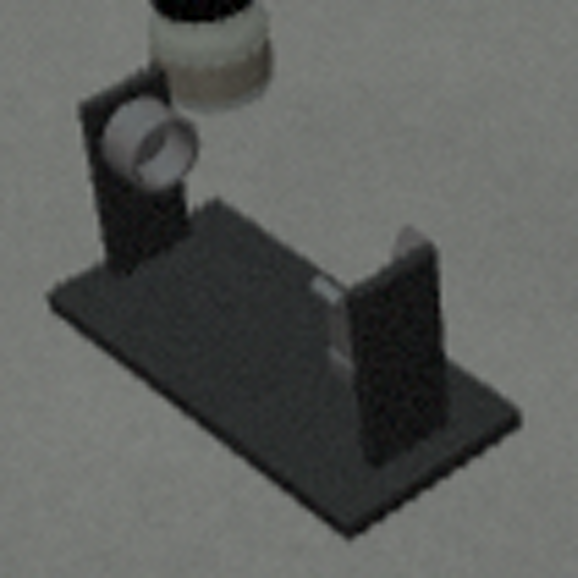

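```bash
cat > h.py <<'E'
import numpy as np
from scipy.optimize import least_squares
cams={}
def setcams():
    from plant import snapshot
    for n in("side","top"):
        s=snapshot(n); cams[n]=s
    return cams
def proj(n,X):
    s=cams[n]; f=240/np.tan(np.radians(s["vertical_fov"]/2)); c=np.asarray(s["R"])@X+s["t"]
    return np.array([f*c[0]/c[2]+s["cx"],f*c[1]/c[2]+s["cy"]])
def crop(U,V,k,ox,oy): return np.array([(U+.5)/k-.5+ox,(V+.5)/k-.5+oy])
E
python3 - <<'E'
from h import *
import cv2
setcams()
T=lambda U,V:crop(U,V,6,180,235); S=lambda U,V:crop(U,V,5.5,195,180)
def Rz(a): return np.array([[np.cos(a),-np.sin(a),0],[np.sin(a),np.cos(a),0],[0,0,1]])
# holder: +y in image-left of top => world +y
obs=[("top",T(87,235),(.05,.1075,.012)),("top",T(607,115),(.05,-.1075,.012)),("top",T(660,352),(-.05,-.1075,.012)),("top",T(140,475),(-.05,.1075,.012)),
("side",S(50,300),(-.05,.1075,.012)),("side",S(215,200),(.05,.1075,.012)),("side",S(520,413),(.05,-.1075,.012)),("side",S(350,517),(-.05,-.1075,.012))]
P=lambda p,l: Rz(p[2])@np.array(l)+[p[0],p[1],0]
fun=lambda p: np.concatenate([proj(n,P(p,l))-u for n,u,l in obs])
r=least_squares(fun,[.5,.15,.2]); print(r.x,np.round(r.fun.reshape(-1,2),1))
p=r.x
for n in("side","top"):
  print(n)
  for nm,l in dict(rimtop=(0,.0845-.018,.085+.015),saddle=(0,-.0845,.0665),cupfl=(0,.0845,.085),upS=(0.0,-.0845,.11),upC=(0,.0845,.11)).items():
    q=proj(n,P(p,l)); k,ox,oy=(6,180,235) if n=="top" else (5.5,195,180)
    print(nm,np.round((q-[ox,oy]+.5)*k,0))
# roll
Tr=lambda U,V:crop(U,V,6,350,200); Sr=lambda U,V:crop(U,V,4.5,330,260)
def RP(p,s): # axial s toward plunger
    return np.array([p[0]+s*np.cos(.5)*np.cos(p[2]),p[1]+s*np.cos(.5)*np.sin(p[2]),.104-s*np.sin(.5)])
o=[("top",Tr(104,207),.098),("side",Sr(325,225),-.08)]
def f(p):
    a=[(proj(n,RP(p,s))-u) for n,u,s in o]
    return np.concatenate(a)
r=least_squares(f,[.5,-.1,1.57]); print(r.x,r.fun)
p=r.x
for s in (.098,.062,.05,-.05,-.08): print(s,RP(p,s),(proj("top",RP(p,s))-[350,200]+.5)*6,(proj("side",RP(p,s))-[330,260]+.5)*4.5)
# bystanders
from plant import search_frame
for th in["jar_a","jar_b","medium","cone","brushpot","tape","drum"]:
  print(th,[([round(v*(640,480)[i%2]) for i,v in enumerate(d["extent"])],round(d["confidence"],2)) for d in search_frame(th,"top")][:3])
E
```

```text
[0.44337421 0.1792618  0.22248513] [[-0.8 -0.4]
 [ 0.3 -1.3]
 [ 1.  -0.1]
 [-0.5  0.6]
 [-1.1 -1. ]
 [ 0.2 -0.3]
 [ 0.4 -0.4]
 [-0.5  2.1]]
side
rimtop [162. 133.]
saddle [393. 348.]
cupfl [142. 143.]
upS [386. 269.]
upC [134.  98.]
top
rimtop [171. 331.]
saddle [573. 239.]
cupfl [131. 342.]
upS [565. 236.]
upC [118. 343.]
[ 0.54739874 -0.20086214  1.49952274] [-0.75232386 -0.03997896  0.27716372  0.59967012]
0.098 [ 0.5535233 -0.1150774  0.0570163] [ 99.98605687 207.26012624] [103.57772019 121.83020971]
0.062 [ 0.55127346 -0.14659016  0.07427562] [186.66681462 207.80843703] [142.7525327  140.50192842]
0.05 [ 0.55052352 -0.15709442  0.08002872] [216.06284071 207.99438554] [156.40030491 147.00680611]
-0.05 [ 0.54427396 -0.24462987  0.12797128] [471.34290646 209.6091939 ] [283.35541374 207.51686165]
-0.08 [ 0.5423991  -0.2708905   0.14235404] [551.71199764 210.11757938] [326.74723672 228.19851552]
jar_a [([135, 243, 31, 26], 0.84), ([303, 217, 23, 25], 0.73)]
jar_b [([135, 243, 31, 26], 0.84), ([303, 217, 23, 25], 0.73)]
medium [([239, 151, 28, 29], 0.86)]
cone []
brushpot [([456, 127, 61, 51], 0.71)]
tape [([464, 245, 38, 38], 0.96)]
drum [([157, 142, 33, 32], 0.91), ([191, 254, 100, 62], 0.53)]
```

```bash
cat > ov.py <<'E'
from h import *
import cv2
def Rz(a): return np.array([[np.cos(a),-np.sin(a),0],[np.sin(a),np.cos(a),0],[0,0,1]])
def crops(n,lines,box,k,name):
    ox,oy,w,h=box; im=cams[n]["image"][oy:oy+h,ox:ox+w]
    im=cv2.resize(im,None,fx=k,fy=k,interpolation=2); im=np.clip(im.astype(float)*1.6,0,255).astype(np.uint8)
    for L,col in lines:
        pts=np.array([(proj(n,X)-[ox,oy]+.5)*k-.5 for X in L]); cv2.polylines(im,[np.round(pts*8).astype(np.int32)],False,col,1,cv2.LINE_AA,3)
    cv2.imwrite(name,im)
def circ(c,ax,r,n=24):
    ax=ax/np.linalg.norm(ax); a=np.cross(ax,[0.3,.5,.9]); a/=np.linalg.norm(a); b=np.cross(ax,a)
    t=np.linspace(0,2*np.pi,n+1); return [c+r*(np.cos(x)*a+np.sin(x)*b) for x in t]
def roll_lines(c,ax):
    L=[]; 
    for s,r in((.05,.022),(-.05,.022),(-.08,.01),(-.05,.01),(.05,.01),(.062,.01),(.062,.0065),(.0915,.0065)): L.append((circ(c+s*ax,ax,r),(0,255,0)))
    L.append(([c-.08*ax,c+.098*ax],(0,0,255)))
    return L
def holder_lines(p,yc=.0845):
    P=lambda l: Rz(p[2])@np.array(l)+[p[0],p[1],0]
    L=[]
    for z in(0,.012): L.append(([P(q) for q in((.05,.1075,z),(.05,-.1075,z),(-.05,-.1075,z),(-.05,.1075,z),(.05,.1075,z))],(0,255,0)))
    ay=Rz(p[2])@np.array([0,1,0])
    for y,r in((yc,.015),(yc-.018,.015),(yc-.018,.019)): L.append((circ(P((0,y,.085)),ay,r),(0,0,255)))
    ys=yc-.169
    for y in(ys,ys+.016): L.append(([P(q) for q in((-.013,y,.0825),(-.013,y,.0665),(.013,y,.0665),(.013,y,.0825))],(255,255,0)))
    for y in(ys,yc): L.append(([P(q) for q in((-.02,y,.012),(-.02,y,.11),(.02,y,.11),(.02,y,.012))],(0,255,255)))
    return L
E
python3 - <<'E'
from ov import *
setcams()
H=holder_lines([0.4434,0.1793,0.2225])
crops("top",H,(180,235,130,95),6,"pics/o1.png"); crops("side",H,(195,180,105,105),5.5,"pics/o2.png")
y=1.4995; ax=np.array([np.cos(.5)*np.cos(y),np.cos(.5)*np.sin(y),-np.sin(.5)])
R=roll_lines(np.array([.5474,-.2009,.104]),ax)
crops("top",R,(350,200,120,80),6,"pics/o3.png"); crops("side",R,(330,260,110,130),4.5,"pics/o4.png")
E
```

```text
(no output)
```

View pics/o1.png

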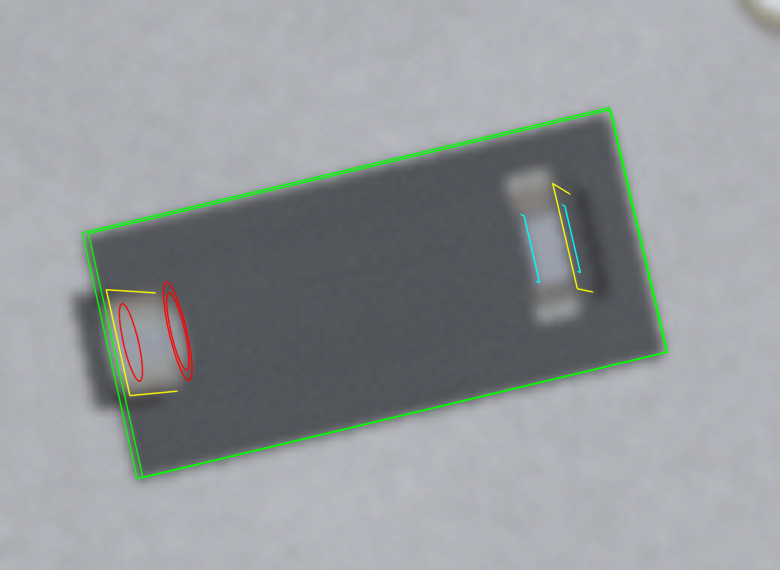

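View pics/o2.png

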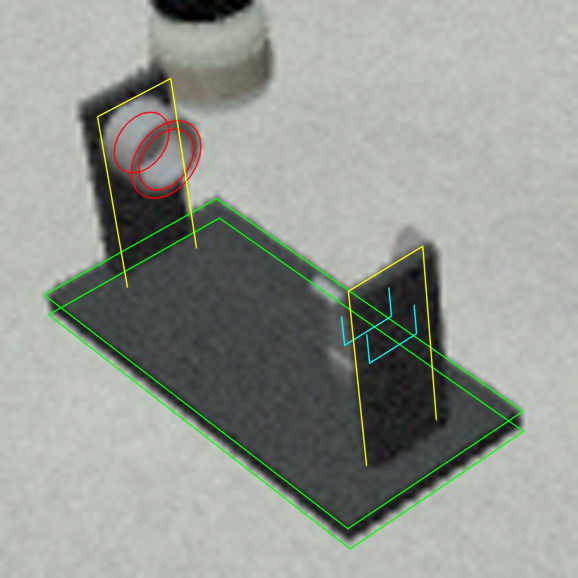

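View pics/o3.png

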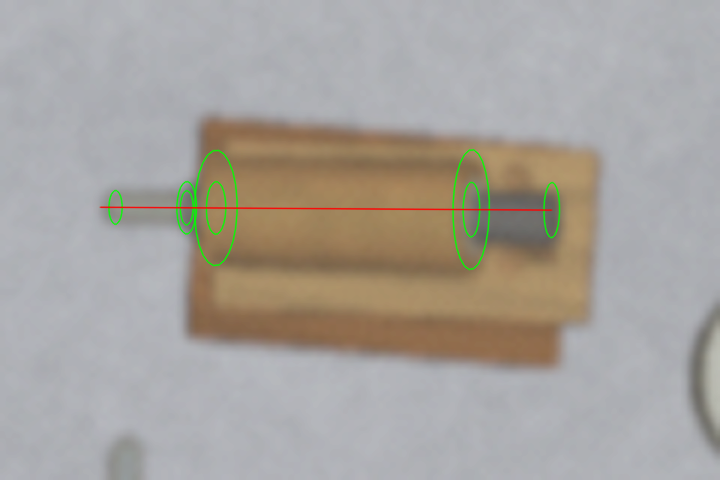

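View pics/o4.png

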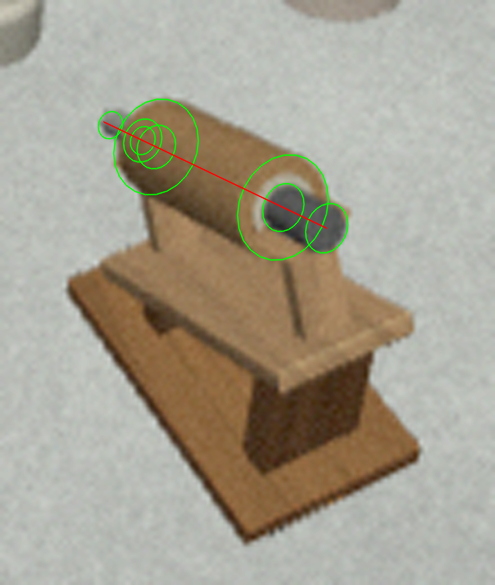

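```bash
python3 - <<'E'
from ov import *
setcams()
for i,H in enumerate(([],holder_lines([0.4434,0.1793,0.2225]))):
  crops("side",H,(205,185,35,50),12,f"pics/c{i}.png"); crops("side",H,(245,215,40,50),12,f"pics/s{i}.png")
  crops("top",H,(190,275,30,35),12,f"pics/ct{i}.png"); crops("top",H,(258,255,35,40),12,f"pics/st{i}.png")
import cv2
def pad(f): 
  a=cv2.imread(f); o=np.zeros((600,480,3),np.uint8); o[:a.shape[0],:a.shape[1]]=a[:600,:480]; return o
for k in ("c","s","ct","st"): cv2.imwrite(f"pics/z_{k}.png",cv2.resize(np.hstack([pad(f"pics/{k}0.png"),pad(f"pics/{k}1.png")]),None,fx=.83,fy=.83))
E
```

```text
(no output)
```

View pics/z_c.png

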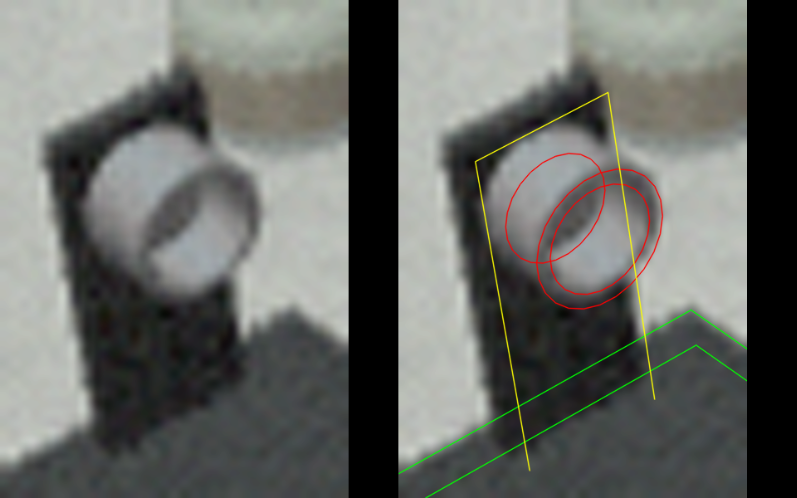

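View pics/z_s.png

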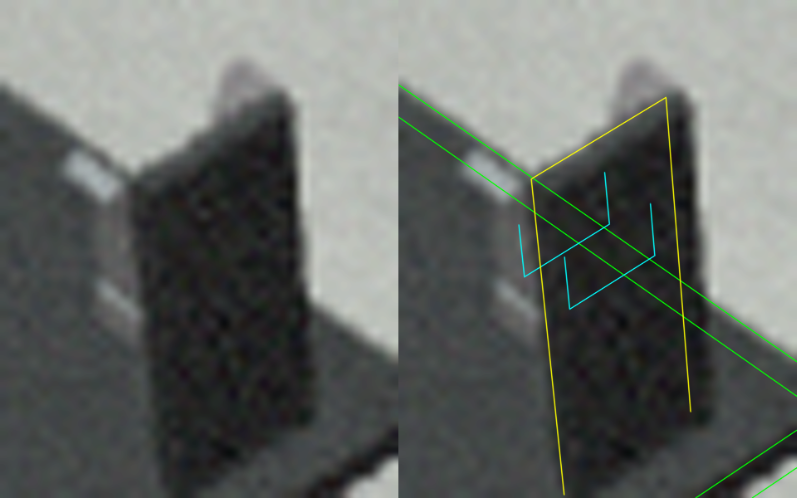

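View pics/z_ct.png

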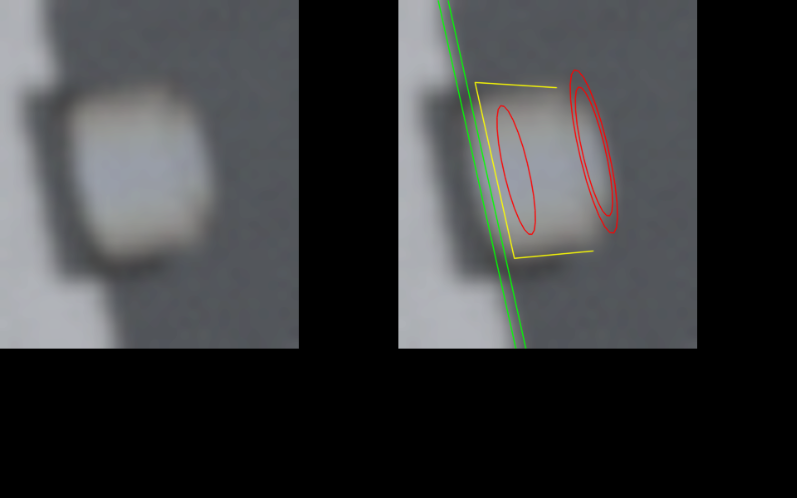

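View pics/z_st.png

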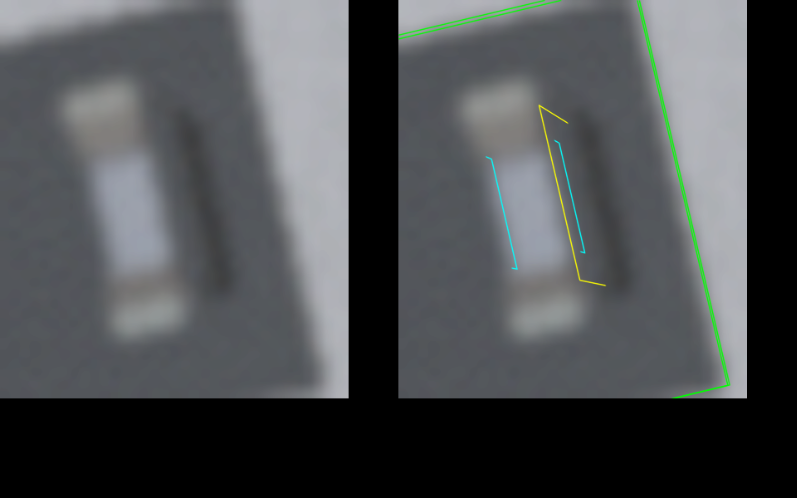

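```bash
cat > mv.py <<'E'
from ov import *
from plant import observe
from scipy.spatial.transform import Rotation as Ro
def cur():
    o=observe(); return np.array(o["ee_pos"]),Ro.from_euler("xyz",o["orientation"]).as_matrix(),o
def toolR(psi,t): # spindle yaw psi, plunger end lower by t
    a=np.array([np.cos(t)*np.cos(psi),np.cos(t)*np.sin(psi),-np.sin(t)])
    y=np.array([np.sin(psi),-np.cos(psi),0]); return np.column_stack([a,y,np.cross(a,y)])
def delta(p,R):
    p0,R0,o=cur()
    w=Ro.from_matrix(R0.T@R).as_rotvec(); s=R0.T@(np.asarray(p)-p0)*1000
    print("rot",np.round(w,3),"shift",np.round(s,1),"n rows",np.linalg.norm(s)/50,np.linalg.norm(w)/.15)
def st():
    p,R,o=cur(); print("t",o["clock"],"p",np.round(p,4),"x",np.round(R[:,0],3),"z",np.round(R[:,2],3),"F",np.round(o["contact_force"],1),"T",np.round(o["torque"],2),"gap",round(o["finger_gap"],4),"q",np.round(o["qpos"],2))
G=.002
HY=.2225+np.pi/2
E
python3 - <<'E'
from mv import *
c=np.array([.546,-.201,.104]); R=toolR(1.488,.5)
st()
delta(c+G*R[:,2]-.1*R[:,2],R)
E
```

```text
t 1.45 p [0.1894 0.5956 0.2316] x [-0.953  0.303  0.   ] z [ 0.  0. -1.] F [ 0.5 -0.7 -0.4] T [-0.    0.03 -0.01] gap 0.0919 q [ 1.26  0.35  1.63  0.    1.16 -0.  ]
rot [ 0.336 -0.422  1.316] shift [-570.8 -605.3   41.6] n rows 16.660519612341933 9.4797560588127
```

```bash
python3 -m inch '[0,0,0.6,-285,-300,-60,-1,0,0,0.6,-285,-300,-60,-1,0,0,0.6,-285,-300,-60,-1,0,0,0.6,-285,-300,-60,-1,0,0,0.6,-285,-300,-60,-1,0,0,0.6,-285,-300,-60,-1,0,0,0.6,-285,-300,-60,-1,0,0,0.6,-285,-300,-60,-1,0,0,0.6,-285,-300,-60,-1,0,0,0.6,-285,-300,-60,-1]' 40
python3 - <<'E'
from mv import *
c=np.array([.546,-.201,.104]); R=toolR(1.488,.5)
st()
delta(c+G*R[:,2]-.1*R[:,2],R)
E
```

```text
clock: 2.45
ee_pos: [0.3711, 0.2216, 0.2923]
orientation: [3.14, 0.001, 2.23]
contact_force: [-1.2, 0.7, 0.3]
finger_gap: 0.0918
t 2.45 p [0.3711 0.2216 0.2923] x [-0.613  0.79  -0.001] z [ 0.001  0.    -1.   ] F [-1.2  0.7  0.3] T [-0.05 -0.   -0.02] gap 0.0918 q [ 0.54 -0.02  1.95 -0.    1.21 -0.12]
rot [ 0.187 -0.477  0.726] shift [-406.4  -89.1  102.4] n rows 8.569512419852455 5.922465578952822
```

```bash
python3 -m inch '[0.187,-0.477,0.726,-406,-89,102,-1,0.187,-0.477,0.726,-406,-89,102,-1,0.187,-0.477,0.726,-406,-89,102,-1,0.187,-0.477,0.726,-406,-89,102,-1,0.187,-0.477,0.726,-406,-89,102,-1,0.187,-0.477,0.726,-406,-89,102,-1,0.187,-0.477,0.726,-406,-89,102,-1,0.187,-0.477,0.726,-406,-89,102,-1,0.187,-0.477,0.726,-406,-89,102,-1,0.187,-0.477,0.726,-406,-89,102,-1]'
python3 - <<'E'
from mv import *
c=np.array([.546,-.201,.104]); R=toolR(1.488,.5)
setcams(); st()
delta(c+G*R[:,2]-.1*R[:,2],R)
L=roll_lines(c,R[:,0]); p,Rc,_=cur()
L.append(([p-.03*Rc[:,2],p+.1*Rc[:,2]],(255,0,255)))
L.append(([p+.046*Rc[:,1],p-.046*Rc[:,1]],(255,0,255)))
crops("top",L,(350,190,120,90),6,"pics/p1.png"); crops("side",L,(320,210,130,180),3.3,"pics/p2.png")
E
```

```text
clock: 3.45
ee_pos: [0.5504, -0.1528, 0.1881]
orientation: [-3.139, 0.501, 1.491]
contact_force: [-0.2, 1.5, -0.3]
finger_gap: 0.0918
t 3.55 p [ 0.5496 -0.1506  0.189 ] x [ 0.069  0.875 -0.48 ] z [-0.04  -0.478 -0.877] F [-0.7 -0.5  0.6] T [0.17 0.04 0.02] gap 0.092 q [ 0.02  0.35  1.84 -0.57  1.08  0.41]
rot [-0.     0.     0.003] shift [-3.6  0.6  0.8] n rows 0.07540194991613801 0.0235232365952469
```

View pics/p1.png

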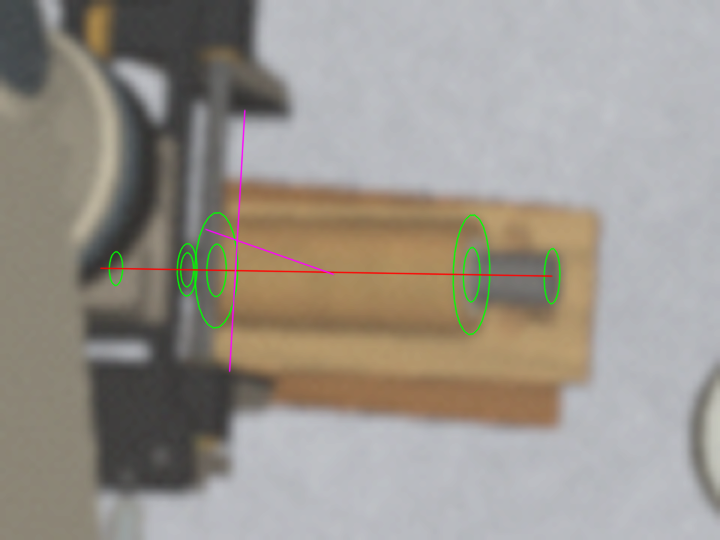

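View pics/p2.png

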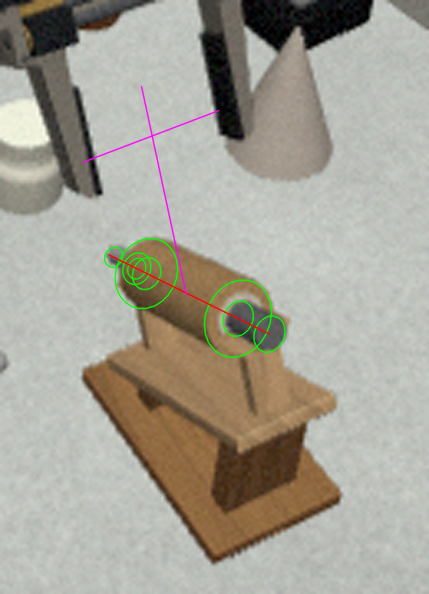

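```bash
python3 -m inch '[0,0,0,-3,0.5,40,-1,0,0,0,-3,0.5,70,-1,0,0,0,-3,0.5,90,-1,0,0,0,-3,0.5,100,-1,0,0,0,-3,0.5,100,-1,0,0,0,-3,0.5,100,-1]'
python3 - <<'E'
from mv import *
c=np.array([.546,-.201,.104]); R=toolR(1.488,.5)
setcams(); st()
delta(c+G*R[:,2],R)
L=roll_lines(c,R[:,0]); p,Rc,_=cur()
L.append(([p+.046*Rc[:,1],p-.046*Rc[:,1]],(255,0,255)))
crops("top",L,(350,190,120,90),6,"pics/q1.png"); crops("side",L,(320,210,130,180),3.3,"pics/q2.png")
E
```

```text
clock: 4.15
ee_pos: [0.5468, -0.2009, 0.1041]
orientation: [-3.141, 0.501, 1.493]
contact_force: [0.4, 0.5, 0.2]
finger_gap: 0.0921
t 4.25 p [ 0.5471 -0.2012  0.1044] x [ 0.069  0.874 -0.48 ] z [-0.037 -0.479 -0.877] F [-0.2 -0.2 -0.8] T [ 0.16  0.09 -0.01] gap 0.0918 q [-0.07  0.47  1.9  -0.66  0.89  0.47]
rot [0.003 0.001 0.004] shift [ 0.3 -1.1  2.4] n rows 0.05234672968449987 0.030699947087637205
```

View pics/q1.png

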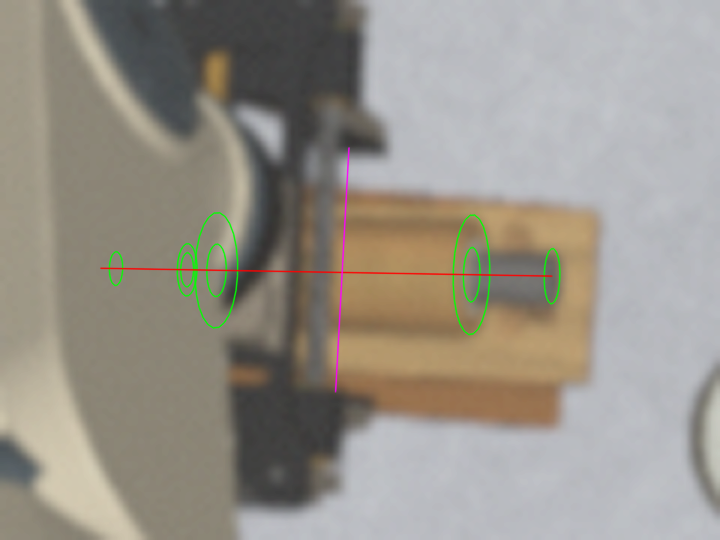

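View pics/q2.png

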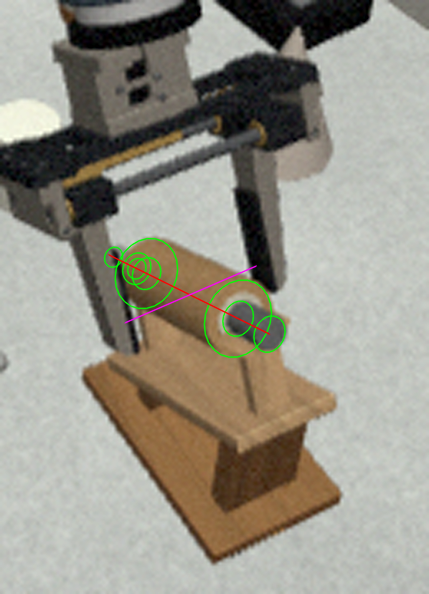

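```bash
python3 -m inch '[0,0,0,0,0,2,1,0,0,0,0,0,2,1,0,0,0,0,0,2,1,0,0,0,0,0,2,1,0,0,0,0,0,2,1,0,0,0,0,0,2,1,0,0,0,0,0,2,1,0,0,0,0,0,2,1]' 40
```

```text
clock: 5.05
ee_pos: [0.5461, -0.2029, 0.1015]
orientation: [-3.14, 0.501, 1.492]
contact_force: [0.7, -0.7, 0.0]
finger_gap: 0.0433
```

```bash
python3 -m inch '[0,0,0,0,0,-12,1,0,0,0,0,0,-35,1,0,0,0,0,0,-70,1,0,0,0,0,0,-100,1,0,0,0,0,0,-120,1,0,0,0,0,0,-120,1,0,0,0,0,0,-120,1]'
cat >> mv.py <<'E'
HP=np.array([.4434,.1793]); 
def H2W(l): return Rz(.2225)@np.array(l)+[HP[0],HP[1],0]
def ball(l,t,comp=0,dz=0): # TCP for ball centre at holder-local l
    R=toolR(HY,t); c=H2W(l)-(.0915-comp)*R[:,0]; return c+(G)*R[:,2],R
E
python3 - <<'E'
from mv import *
st(); p,R=ball((0,.0445,.081),.3); print(p); delta(p,R)
setcams()
import cv2
for n in("top","side"): cv2.imwrite(f"pics/l_{n}.png",cams[n]["image"])
E
```

```text
clock: 5.75
ee_pos: [0.5506, -0.1452, 0.2067]
orientation: [-3.14, 0.501, 1.493]
contact_force: [-0.7, -0.0, -2.8]
finger_gap: 0.0432
t 5.75 p [ 0.5506 -0.1452  0.2067] x [ 0.068  0.875 -0.48 ] z [-0.039 -0.478 -0.877] F [-0.7 -0.  -2.8] T [0.39 0.09 0.03] gap 0.0432 q [ 0.03  0.33  1.83 -0.56  1.11  0.4 ]
[0.45300004 0.1368681  0.10612943]
rot [-0.119  0.199 -0.277] shift [ 288.3 -119.3  -42.9] n rows 6.298671362857947 2.4089412951997855
```

View pics/l_side.png

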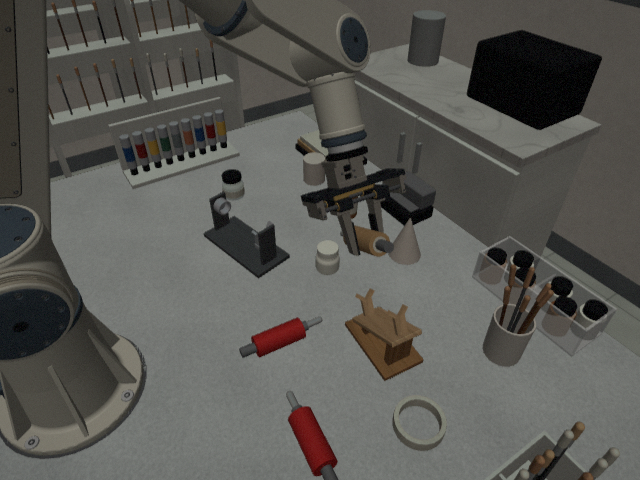

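```bash
python3 - <<'E'
from mv import *
p,R=ball((0,.0345,.141),.3); print(p); delta(p,R)
E
```

```text
[0.45520673 0.12711462 0.16612943]
rot [-0.121  0.199 -0.277] shift [ 251.1 -115.9  -92. ] n rows 5.828191063808736 2.4131306876298892
```

```bash
python3 -m inch '[0,0,0,0,0,-20,1,-0.12,0.2,-0.277,251,-116,-92,1,-0.12,0.2,-0.277,251,-116,-92,1,-0.12,0.2,-0.277,251,-116,-92,1,-0.12,0.2,-0.277,251,-116,-92,1,-0.12,0.2,-0.277,251,-116,-92,1,-0.12,0.2,-0.277,251,-116,-92,1,-0.12,0.2,-0.277,251,-116,-92,1,-0.12,0.2,-0.277,251,-116,-92,1,-0.12,0.2,-0.277,251,-116,-92,1]'
python3 - <<'E'
from mv import *
setcams(); st()
p,R=ball((0,.0445,.081),.3); delta(p,R)
pc,Rc,_=cur()
L=roll_lines(pc-G*Rc[:,2],Rc[:,0])+holder_lines([.4434,.1793,.2225])
crops("top",L,(180,220,150,110),5.3,"pics/r1.png"); crops("side",L,(190,130,130,150),4,"pics/r2.png")
crops("top",[],(180,220,150,110),5.3,"pics/r1b.png"); crops("side",[],(190,130,130,150),4,"pics/r2b.png")
E
```

```text
clock: 6.85
ee_pos: [0.456, 0.1262, 0.1667]
orientation: [3.141, 0.3, 1.792]
contact_force: [-0.4, -0.1, -2.6]
finger_gap: 0.0433
t 6.95 p [0.4563 0.1261 0.1671] x [-0.209  0.932 -0.295] z [ 0.066 -0.288 -0.955] F [ 0.   0.1 -3. ] T [ 0.24  0.14 -0.03] gap 0.0432 q [ 0.47  0.24  1.99 -0.34  1.01  0.45]
rot [ 0.001 -0.    -0.002] shift [28.7 -0.9 54.9] n rows 1.2395629877669734 0.01522303853217314
```

View pics/r1.png

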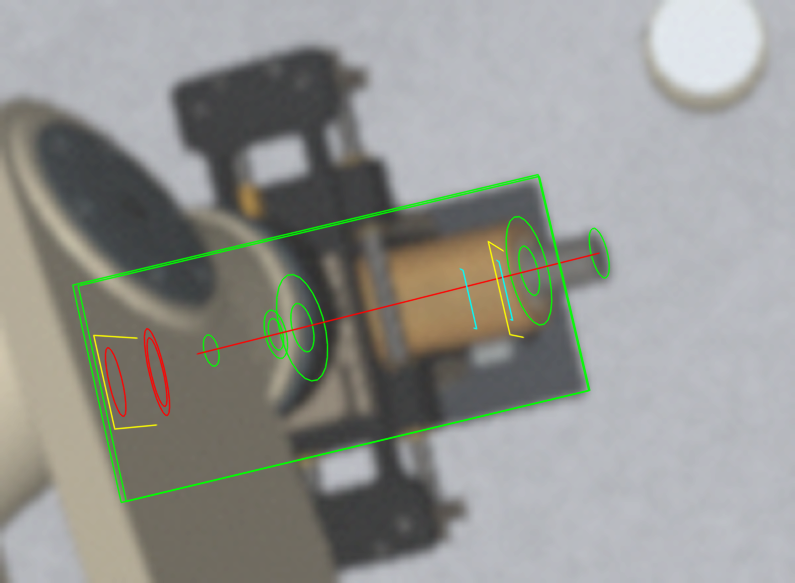

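View pics/r2.png

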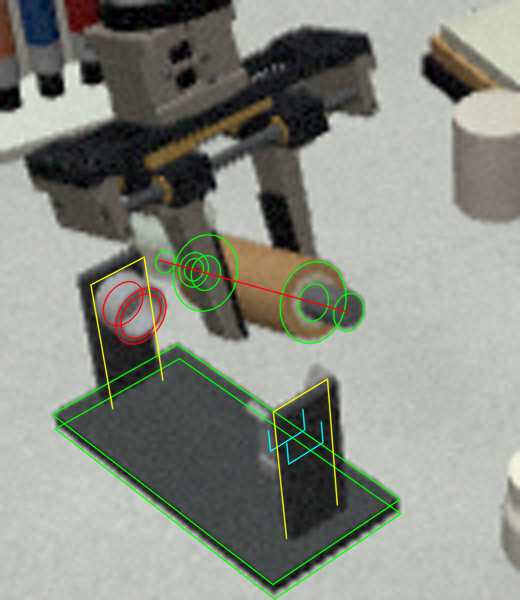

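View pics/r2b.png

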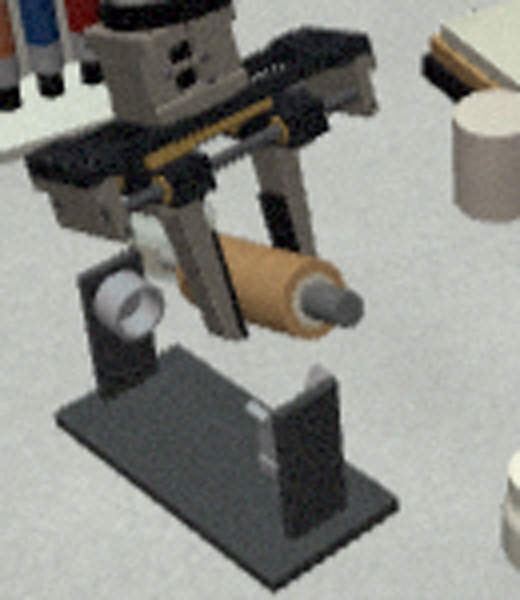

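```bash
python3 -m inch '[0,0,0,14,-1,27,1,0,0,0,29,-1,55,1,0,0,0,29,-1,55,1,0,0,0,29,-1,55,1]'
python3 - <<'E'
from mv import *
setcams(); st()
p,R=ball((0,.0445+.0315,.081),.3); delta(p,R)
pc,Rc,_=cur()
L=roll_lines(pc-G*Rc[:,2],Rc[:,0])+holder_lines([.4434,.1793,.2225])
crops("side",L,(190,150,130,130),4,"pics/t2.png")
crops("side",[],(190,150,130,130),4,"pics/t2b.png")
E
```

```text
clock: 7.35
ee_pos: [0.4525, 0.1374, 0.1057]
orientation: [-3.142, 0.3, 1.792]
contact_force: [-0.3, -0.4, -2.8]
finger_gap: 0.0434
t 7.45 p [0.4531 0.1377 0.1065] x [-0.209  0.932 -0.295] z [ 0.066 -0.287 -0.955] F [ 0.8 -0.4 -2.7] T [ 0.25  0.13 -0.02] gap 0.0435 q [ 0.5   0.34  2.03 -0.38  0.89  0.53]
rot [ 0.001 -0.    -0.002] shift [29.4 -0.3 -8.7] n rows 0.6139307496274362 0.015215579444949069
```

View pics/t2.png

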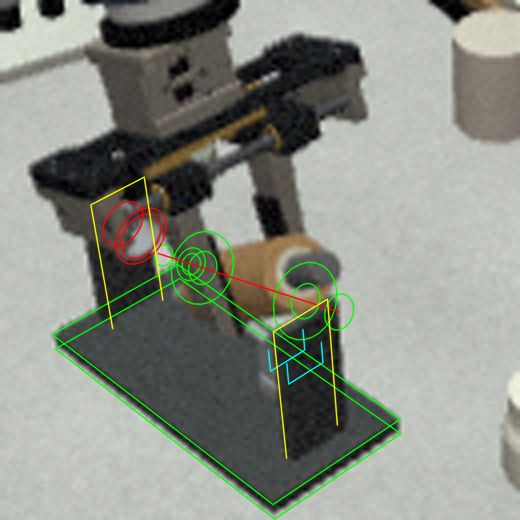

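View pics/t2b.png

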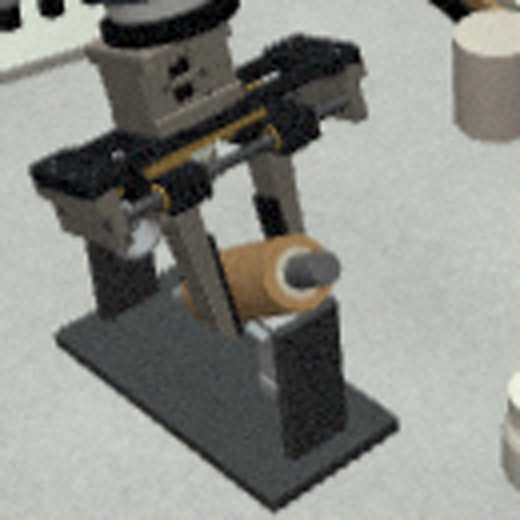

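```bash
python3 -m inch '[0,0,0,-9,0,-29,1,0,0,0,-24,0,-76,1,0,0,0,-24,0,-76,1,0,0,0,-24,0,-76,1]'
python3 - <<'E'
from mv import *
setcams(); st()
pc,Rc,_=cur()
import cv2
L=[]
for d,col in((.15,0),(.3,1),(.45,2)):
    ax=Rc@np.array([np.cos(d),0,np.sin(d)]); 
    c=[0,0,0]; c[col]=255
    LL=roll_lines(pc-G*Rc[:,2],ax); L+= [(l,tuple(c)) for l,_ in (LL[1],LL[2],LL[-1],LL[0])]
crops("side",L,(220,130,80,80),7,"pics/u2.png")
crops("side",[],(220,130,80,80),7,"pics/u2b.png")
crops("top",[],(180,220,150,110),5.3,"pics/u1b.png")
E
```

```text
clock: 7.85
ee_pos: [0.4535, 0.1378, 0.1871]
orientation: [3.136, 0.298, 1.791]
contact_force: [-0.0, -0.2, -4.2]
finger_gap: 0.0437
t 7.95 p [0.452  0.1372 0.1851] x [-0.21   0.932 -0.295] z [ 0.065 -0.288 -0.955] F [-0.2 -0.1 -4. ] T [ 0.21  0.14 -0.05] gap 0.0435 q [ 0.5   0.22  1.98 -0.33  1.05  0.46]
```

View pics/u2.png

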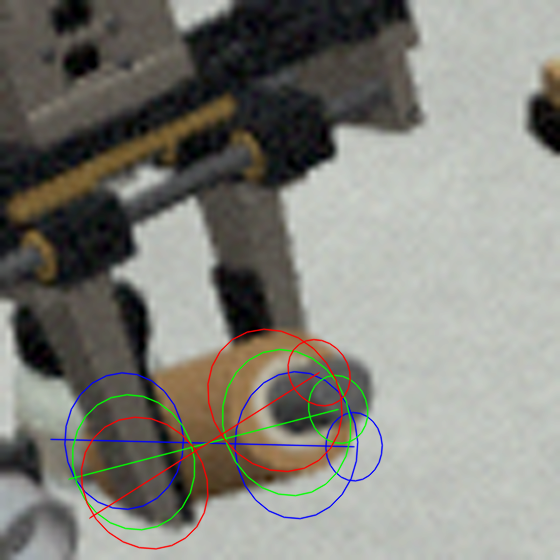

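View pics/u2b.png

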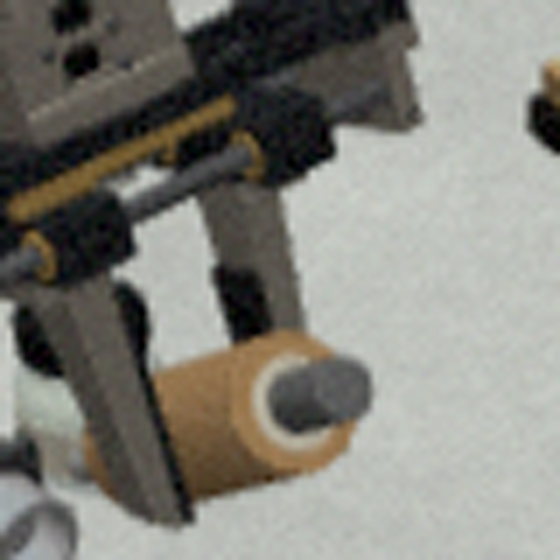

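View pics/u1b.png

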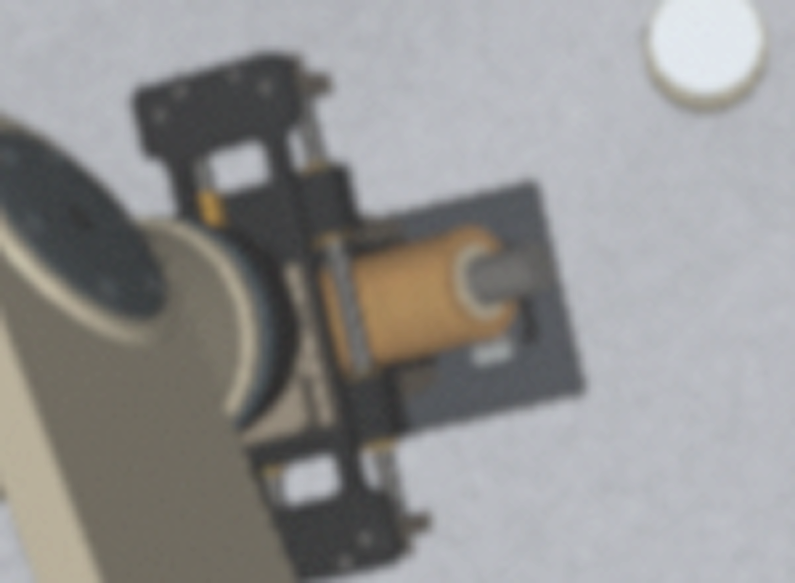

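```bash
cat > fit.py <<'E'
from mv import *
def fit(obs,x0=(.3,0,0)):
    pc,Rc,_=cur()
    def m(p,s): 
        ax=np.array([np.cos(p[0]),0,np.sin(p[0])]); return pc+Rc@(np.array([p[1],0,p[2]-G])+s*ax)
    f=lambda p: np.concatenate([proj(n,m(p,s))-u for n,u,s in obs])
    r=least_squares(f,x0); return r.x,r.fun.reshape(-1,2),m
E
python3 - <<'E'
from fit import *
setcams()
S=lambda U,V:crop(U,V,7,220,130); T=lambda U,V:crop(U,V,5.3,180,220)
x,res,m=fit([("side",S(345,390),-.08),("side",S(295,401),-.05),("top",T(545,267),-.08),("top",T(485,286),-.05)])
print(x,res)
pc,Rc,_=cur()
ax=Rc@np.array([np.cos(x[0]),0,np.sin(x[0])]); L=roll_lines(m(x,0),ax)
print("tilt",-np.arcsin(ax[2]),m(x,0))
crops("side",L,(220,130,80,80),7,"pics/v2.png"); crops("top",L,(180,220,150,110),5.3,"pics/v1.png")
E
```

```text
[ 0.28922229 -0.00539425 -0.00842144] [[-0.34912639 -0.06350366]
 [-0.62139884  0.20206629]
 [ 0.24805126 -0.57087634]
 [-0.03999737 -0.99379467]]
tilt 0.5892040730734289 [0.45222475 0.13514039 0.19608232]
```

View pics/v2.png

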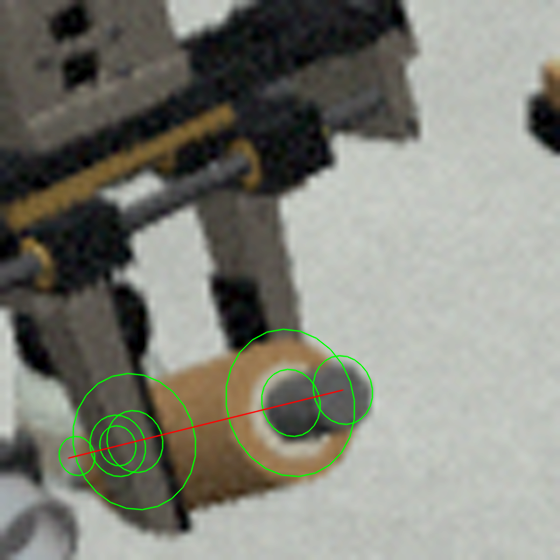

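View pics/v1.png

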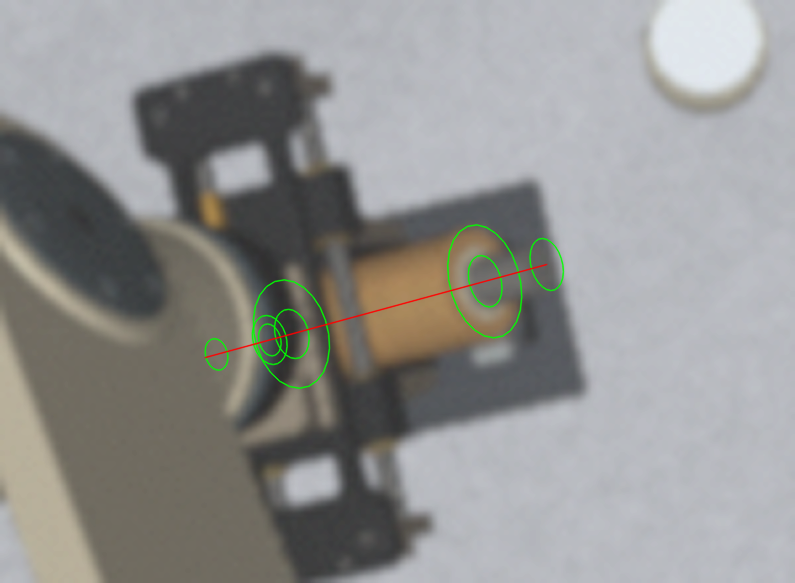

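```bash
cat >> fit.py <<'E'
D,DX,DZ=.289,-.0054,-.0104
def tgt(y,z,t,c=0,x=0):
    R=toolR(HY,t); cen=H2W((x,y,z))-(.0915-c)*R[:,0]; Rt=toolR(HY,t-D)
    return cen-Rt@np.array([DX,0,DZ]),Rt
def ballnow(c=0):
    pc,Rc,_=cur(); ax=Rc@np.array([np.cos(D),0,np.sin(D)]); b=pc+Rc@np.array([DX,0,DZ])+(.0915-c)*ax
    l=Rz(-.2225)@(b-[HP[0],HP[1],0]); print("ball local",np.round(l*1000,1),"tilt",-np.arcsin(ax[2]))
E
python3 - <<'E'
from fit import *
ballnow(); delta(*tgt(.042,.083,.5))
E
```

```text
ball local [ -1.1  31.1 145.2] tilt 0.5889817869886333
rot [-0.001  0.089 -0.   ] shift [27.8  1.2 63.6] n rows 1.3881694827306927 0.5932566050302611
```

```bash
python3 -m inch '[0,0.089,0,10,1,25,1,0,0.089,0,28,1,50,1,0,0.089,0,28,1,63,1,0,0.089,0,28,1,63,1,0,0.089,0,28,1,63,1]' 60
python3 - <<'E'
from fit import *
setcams(); st(); ballnow()
pc,Rc,_=cur(); t=D
ax=Rc@np.array([np.cos(D),0,np.sin(D)]); L=roll_lines(pc+Rc@np.array([DX,0,DZ]),ax)+holder_lines([.4434,.1793,.2225])
crops("side",L,(195,150,120,120),5,"pics/w2.png"); crops("side",[],(195,150,120,120),5,"pics/w2b.png");crops("top",L,(180,220,150,110),5.3,"pics/w1.png")
E
```

```text
clock: 8.55
ee_pos: [0.4518, 0.1457, 0.1172]
orientation: [3.141, 0.211, 1.793]
contact_force: [0.1, 0.6, -3.0]
finger_gap: 0.0427
t 8.65 p [0.4525 0.1462 0.1181] x [-0.215  0.954 -0.209] z [ 0.048 -0.203 -0.978] F [ 0.6  0.  -2.1] T [ 0.12  0.11 -0.01] gap 0.0431 q [ 0.46  0.3   2.03 -0.27  0.87  0.41]
ball local [ 1.6 42.9 85.5] tilt 0.49937047510915306
```

View pics/w2.png

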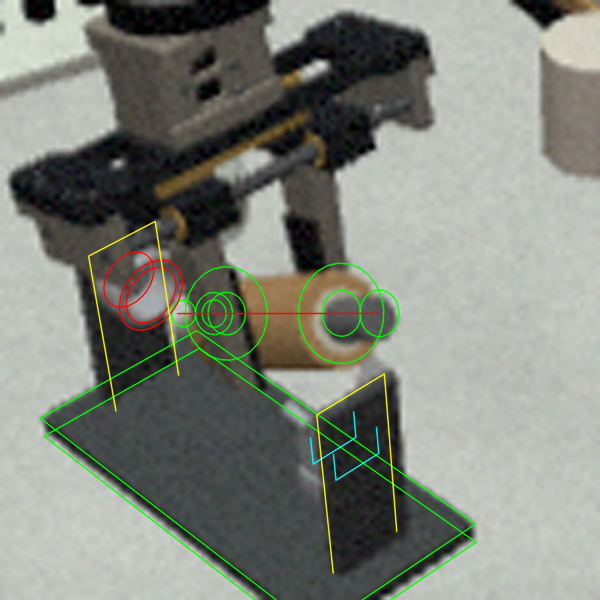

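View pics/w2b.png

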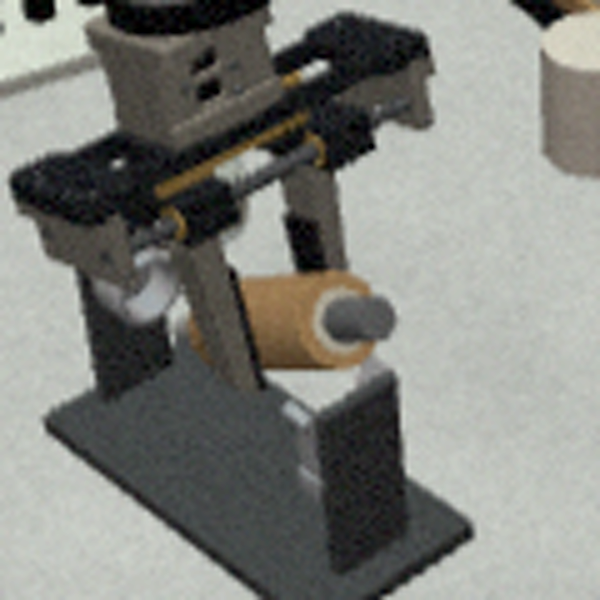

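View pics/w1.png

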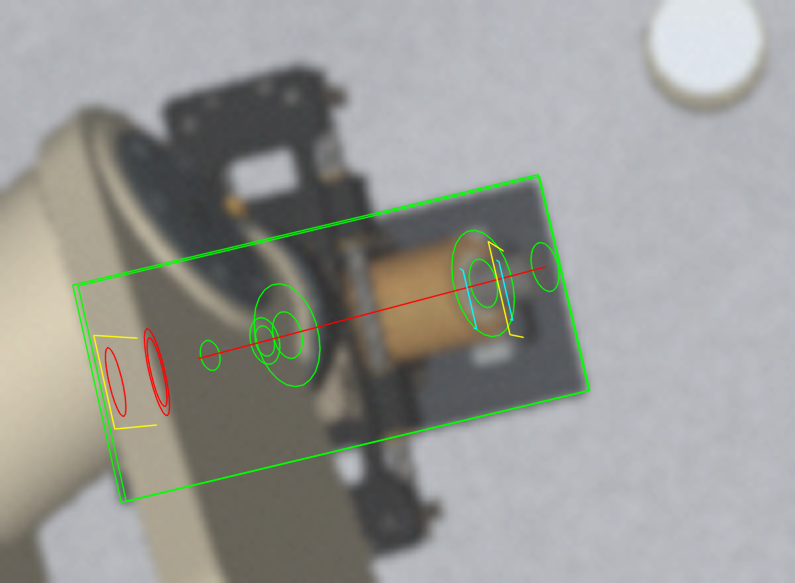

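```bash
python3 - <<'E'
from fit import *
delta(*tgt(.070,.083,.45));delta(*tgt(.078,.083,.42))
E
```

```text
rot [ 0.002  0.049 -0.001] shift [26.3 -1.6  0.9] n rows 0.5281629198238075 0.3295466178274089
rot [ 0.002  0.079 -0.   ] shift [33.9 -1.6  1.7] n rows 0.6787944007135982 0.5293959111357049
```

```bash
python3 -m inch '[0,0,0,8,-1.5,-1,1,0,0.02,0,17,-1.5,0,1,0,0.05,0,26,-1.5,1,1,0,0.05,0,26,-1.5,1,1]'
python3 - <<'E'
from fit import *
setcams(); st(); ballnow()
crops("side",[],(195,150,120,120),5,"pics/x2b.png")
delta(*tgt(.078,.083,.42,c=.0));delta(*tgt(.078,.083,.42,c=.013))
E
```

```text
clock: 9.05
ee_pos: [0.4451, 0.1714, 0.1112]
orientation: [3.139, 0.158, 1.793]
contact_force: [0.4, 2.6, 1.0]
finger_gap: 0.0427
t 9.15 p [0.4456 0.1711 0.1115] x [-0.217  0.963 -0.159] z [ 0.038 -0.154 -0.987] F [0.1 1.7 0.9] T [ 0.74 -0.06 -0.1 ] gap 0.0432 q [ 0.47  0.31  2.03 -0.21  0.85  0.39]
ball local [ 0.5 70.3 82.9] tilt 0.44837784268355163
rot [ 0.003  0.028 -0.001] shift [ 7.2 -0.3  1. ] n rows 0.14537838135085235 0.19066562464375025
rot [ 0.003  0.028 -0.001] shift [19.7 -0.4  4.4] n rows 0.40465444068077056 0.19066562464375025
```

View pics/x2b.png

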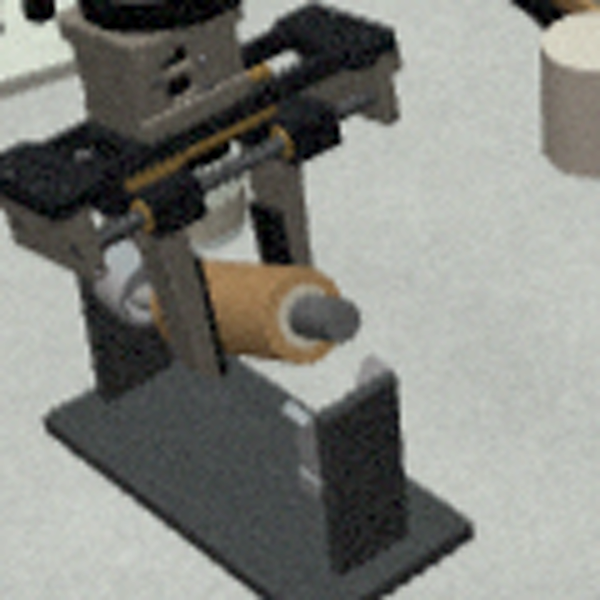

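```bash
python3 -m inch '[0,0,0,-1,0,-4,1,0,0,0,-1,0,-4,1]'
python3 - <<'E'
from fit import *
setcams(); st(); ballnow()
pc,Rc,_=cur()
ax=Rc@np.array([np.cos(D),0,np.sin(D)]); L=roll_lines(pc+Rc@np.array([DX,0,DZ]),ax)+holder_lines([.4434,.1793,.2225])[2:5]
crops("side",L,(205,170,80,70),7,"pics/y2.png"); crops("side",[],(205,170,80,70),7,"pics/y2b.png");crops("top",L,(180,220,150,110),5.3,"pics/y1.png")
E
```

```text
clock: 9.35
ee_pos: [0.445, 0.1697, 0.1154]
orientation: [3.14, 0.161, 1.793]
contact_force: [1.2, -0.4, -3.4]
finger_gap: 0.0428
t 9.45 p [0.4447 0.1696 0.115 ] x [-0.217  0.963 -0.16 ] z [ 0.036 -0.156 -0.987] F [ 0.1 -0.5 -2.8] T [ 0.07  0.12 -0.02] gap 0.0431 q [ 0.47  0.3   2.03 -0.21  0.86  0.39]
ball local [-0.8 69.  86.3] tilt 0.4497780164902243
```

View pics/y2.png

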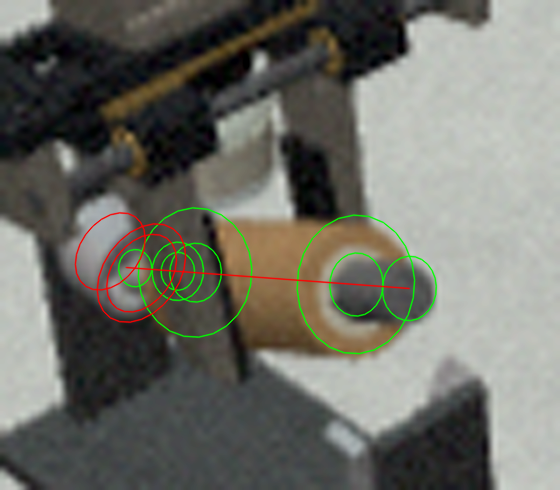

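View pics/y2b.png

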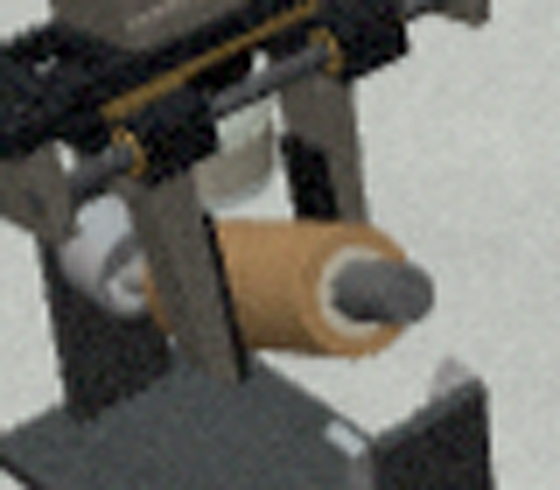

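View pics/y1.png

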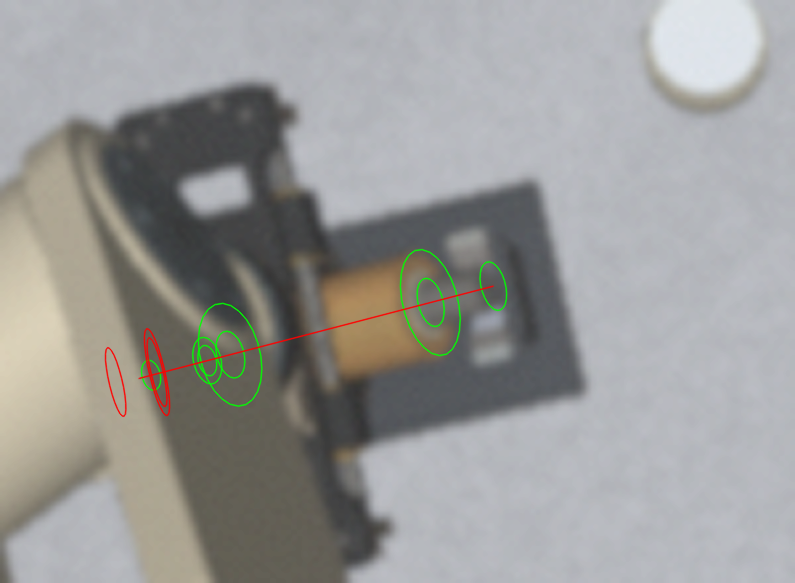

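```bash
python3 -m inch '[0,0,0,3,0.5,0,1,0,0,0,6,0.5,-0.5,1,0,0,0,9,0.5,-1,1,0,0,0,9,0.5,-1,1]'
python3 - <<'E'
from fit import *
st(); ballnow()
E
```

```text
clock: 9.85
ee_pos: [0.4434, 0.1788, 0.1145]
orientation: [3.141, 0.161, 1.793]
contact_force: [0.6, -3.3, -2.6]
finger_gap: 0.0426
t 9.85 p [0.4434 0.1788 0.1145] x [-0.218  0.963 -0.16 ] z [ 0.036 -0.156 -0.987] F [ 0.6 -3.3 -2.6] T [-0.49 -0.15 -0.05] gap 0.0426 q [ 0.49  0.31  2.02 -0.21  0.86  0.41]
ball local [-0.2 78.2 85.8] tilt 0.4501782755772017
```

```bash
python3 - <<'E'
from fit import *
for c,t,z in((.004,.44,.086),(.008,.43,.086),(.013,.41,.086)): delta(*tgt(.0782,z,t,c))
E
```

```text
rot [0.001 0.01  0.   ] shift [3.6 0.2 1.7] n rows 0.08048610471961175 0.06817543548359226
rot [0.001 0.02  0.   ] shift [7.4 0.2 3.6] n rows 0.16358407981925677 0.13468389593224556
rot [0.001 0.04  0.   ] shift [12.   0.2  6.3] n rows 0.27074904093741653 0.2679368208274335
```

```bash
python3 -m inch '[0,0.01,0,3.6,0,1.7,1,0,0.02,0,7.4,0,3.6,1,0,0.04,0,12,0,6.3,1,0,0.04,0,12,0,6.3,1]'
python3 - <<'E'
from fit import *
setcams(); st(); ballnow(.013)
pc,Rc,_=cur()
ax=Rc@np.array([np.cos(D),0,np.sin(D)]); L=roll_lines(pc+Rc@np.array([DX,0,DZ]),ax)+holder_lines([.4434,.1793,.2225])[2:5]
crops("side",L,(205,170,80,70),7,"pics/a2.png"); crops("side",[],(205,170,80,70),7,"pics/a2b.png");crops("top",L,(180,220,150,110),5.3,"pics/a1.png")
E
```

```text
clock: 10.25
ee_pos: [0.4409, 0.1888, 0.106]
orientation: [3.141, 0.121, 1.793]
contact_force: [1.9, -7.4, -1.0]
finger_gap: 0.0431
t 10.35 p [0.441  0.1886 0.1062] x [-0.219  0.968 -0.121] z [ 0.027 -0.118 -0.993] F [ 2.1 -6.9 -1.8] T [-1.37 -0.3  -0.06] gap 0.043 q [ 0.48  0.32  2.03 -0.16  0.83  0.37]
ball local [-0.3 77.5 85.8] tilt 0.4102464568304859
```

View pics/a2.png

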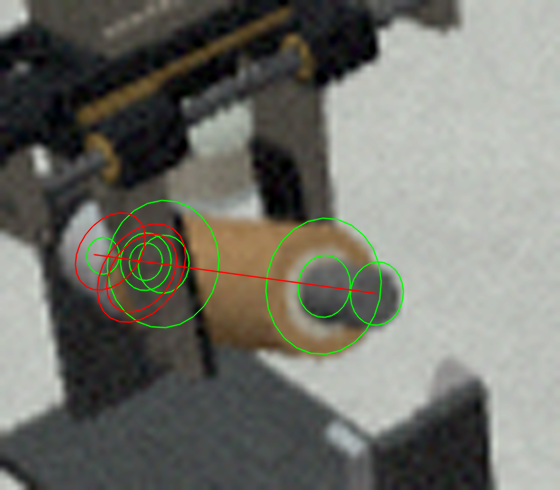

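View pics/a2b.png

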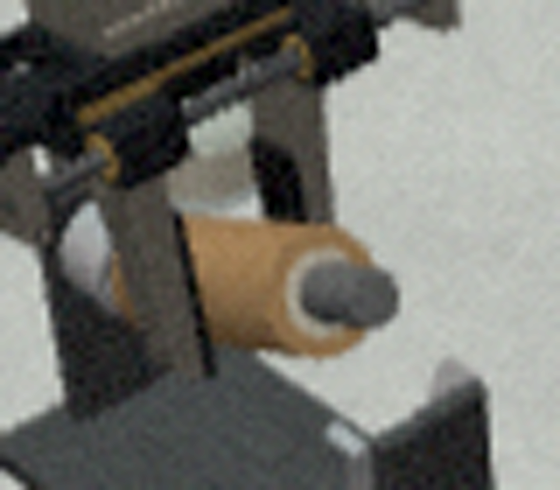

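View pics/a1.png

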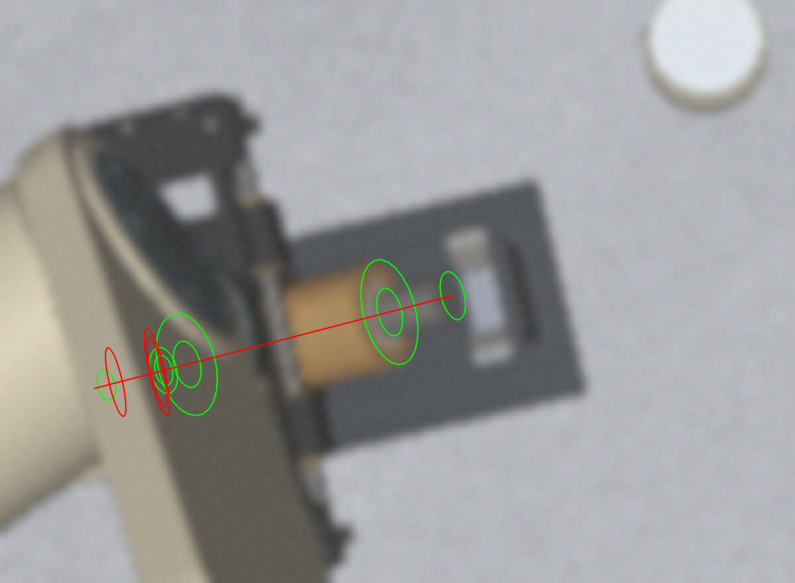

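```bash
python3 - <<'E'
from fit import *
for t in(.35,.28,.22): delta(*tgt(.0780,.085,t,.0135))
E
```

```text
rot [ 0.001  0.06  -0.   ] shift [0.5 0.3 5.1] n rows 0.10272640313610848 0.4016702281048664
rot [ 0.001  0.13  -0.   ] shift [ 0.1  0.3 10. ] n rows 0.20038592072604977 0.8683228353263489
rot [ 0.001  0.19  -0.   ] shift [ 0.1  0.3 14.2] n rows 0.28477207132802673 1.268319013532376
```

```bash
python3 -m inch '[0,0.06,0,0.5,0.3,5,1,0,0.13,0,0.1,0.3,10,1,0,0.19,0,0.1,0.3,14.2,1,0,0.19,0,0.1,0.3,14.2,1]'
cat > look.py <<'E'
import sys
from fit import *
def look(k,c=.0135):
    setcams(); st(); ballnow(c)
    pc,Rc,_=cur()
    ax=Rc@np.array([np.cos(D),0,np.sin(D)]); L=roll_lines(pc+Rc@np.array([DX,0,DZ]),ax)+holder_lines([.4434,.1793,.2225])[2:]
    f=lambda n:cv2.imread(n)
    crops("side",L,(205,180,80,80),5,"pics/_1.png"); crops("side",[],(205,180,80,80),5,"pics/_2.png")
    crops("top",L,(210,245,80,60),5,"pics/_3.png"); crops("top",[],(210,245,80,60),5,"pics/_4.png")
    a=np.hstack([f("pics/_2.png"),f("pics/_1.png")]); b=np.hstack([f("pics/_4.png"),f("pics/_3.png")])
    cv2.imwrite(f"pics/{k}.png",cv2.resize(np.vstack([a,b]),None,fx=.85,fy=.85))
E
python3 -c "
from look import *
look('b1')"
```

```text
clock: 10.75
ee_pos: [0.4418, 0.1862, 0.0916]
orientation: [3.141, -0.071, 1.792]
contact_force: [1.4, -8.7, -1.8]
finger_gap: 0.0426
t 10.85 p [0.4417 0.1865 0.0919] x [-0.219  0.973  0.069] z [-0.014  0.067 -0.998] F [ 0.8 -8.9 -2.2] T [-1.62 -0.22  0.09] gap 0.0427 q [0.35 0.32 2.06 0.1  0.75 0.05]
ball local [ 0.  77.4 84.8] tilt 0.2201970198430829
```

View pics/b1.png

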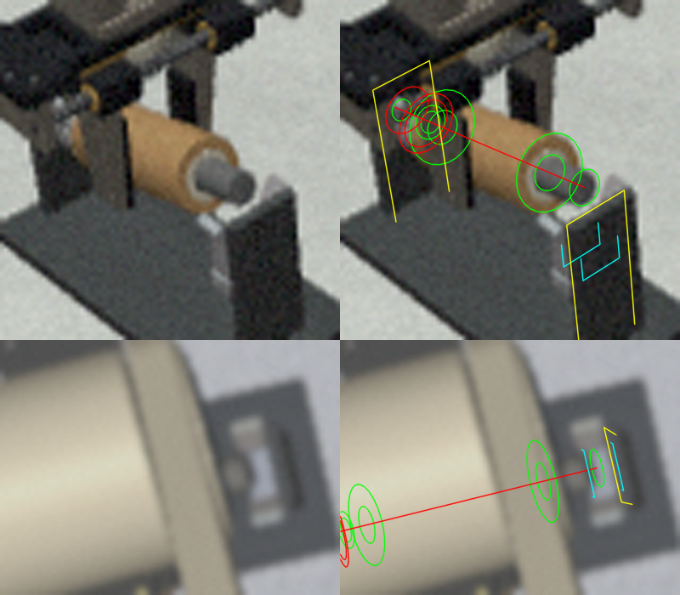

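```bash
python3 - <<'E'
from fit import *
for z,t in((.084,.17),(.083,.12)): delta(*tgt(.0750,z,t,.0135,x=.001))
E
```

```text
rot [ 0.001  0.05  -0.001] shift [-2.9  1.   4.1] n rows 0.10386898788827338 0.3347766921422176
rot [ 0.001  0.1   -0.001] shift [-3.3  1.   8.6] n rows 0.1866034080082136 0.6680468538618792
```

```bash
python3 -m inch '[0,0.05,0,-3,1,4,1,0,0.1,0,-3.3,1,8.6,1,0,0.1,0,-3.3,1,8.6,1]'
python3 -c "
from look import *
look('b2')"
```

```text
clock: 11.15
ee_pos: [0.4432, 0.1842, 0.0827]
orientation: [3.141, -0.171, 1.792]
contact_force: [-1.0, -7.8, 0.1]
finger_gap: 0.0427
t 11.25 p [0.4432 0.1844 0.0831] x [-0.217  0.962  0.168] z [-0.036  0.164 -0.986] F [-0.1 -7.7 -0. ] T [-1.33  0.15  0.2 ] gap 0.0429 q [ 0.27  0.34  2.08  0.25  0.73 -0.14]
ball local [ 1.  75.4 83.1] tilt 0.11990290138926166
```

View pics/b2.png

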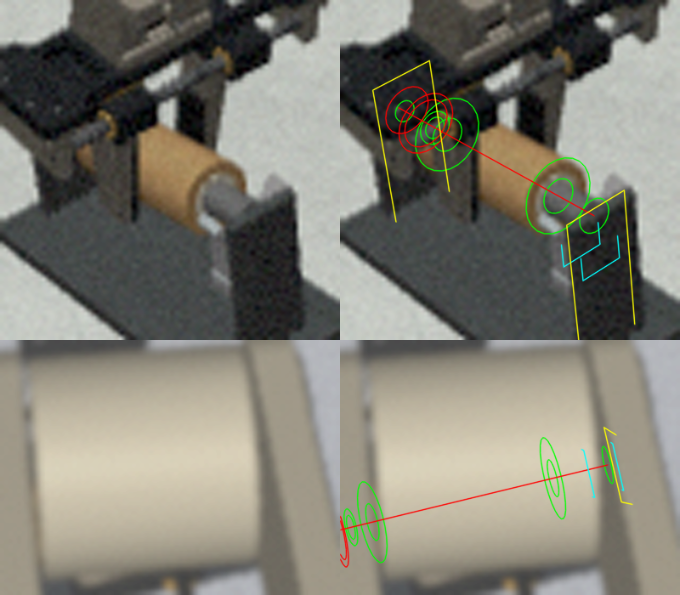

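```bash
python3 - <<'E'
from fit import *
for z,t in((.081,.07),(.079,.02)): delta(*tgt(.0750,z,t,.0135,x=.001))
E
```

```text
rot [ 0.001  0.05  -0.001] shift [-1.3  0.1  5.5] n rows 0.11209777482719879 0.3327671118143929
rot [ 0.001  0.1   -0.001] shift [-1.9  0.1 10.9] n rows 0.22207576553130415 0.6660609354783752
```

```bash
python3 -m inch '[0,0.025,0,-0.8,0,2.8,1,0,0.05,0,-1.3,0,5.5,1,0,0.05,0,-1.3,0,5.5,1]'
python3 -c "
from look import *
look('b3')"
```

```text
clock: 11.55
ee_pos: [0.4435, 0.1844, 0.0776]
orientation: [3.14, -0.22, 1.793]
contact_force: [-1.6, -8.1, 3.6]
finger_gap: 0.043
t 11.65 p [0.4435 0.1845 0.0778] x [-0.215  0.952  0.217] z [-0.046  0.212 -0.976] F [-0.2 -7.9  3.4] T [-0.95  0.28  0.33] gap 0.0426 q [ 0.24  0.36  2.08  0.33  0.73 -0.24]
ball local [ 1.3 75.3 81.3] tilt 0.06979642926148104
```

View pics/b3.png

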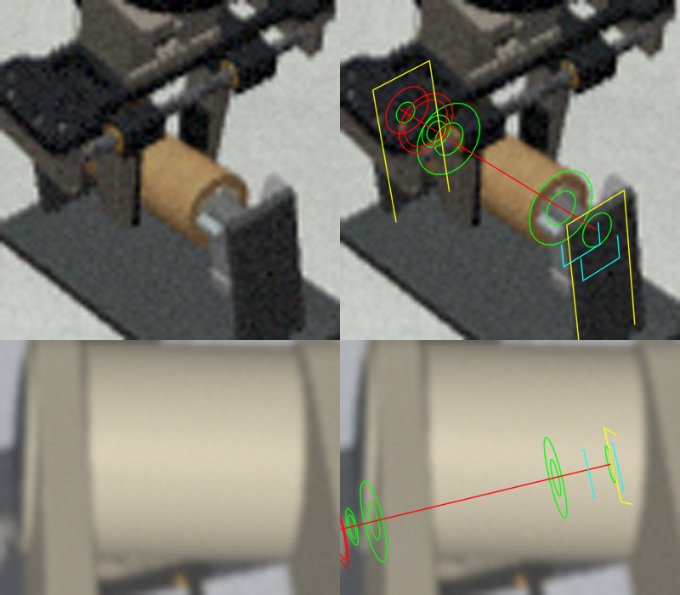

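```bash
sed -i 's/^D,DX,DZ=.289/D,DX,DZ=.345/' fit.py; python3 - <<'E'
from fit import *
ballnow(.0135)
for z,t in((.078,.08),(.078,.04),(.0775,.0)): delta(*tgt(.0750,z,t,.0135,x=.001))
E
```

```text
ball local [ 1.3 74.8 77. ] tilt 0.1257963578596984
rot [0.002 0.046 0.   ] shift [-0.3 -0.3  2.1] n rows 0.04372025449519005 0.3055048691393007
rot [0.002 0.086 0.   ] shift [-0.7 -0.3  4.9] n rows 0.09939445327232557 0.5720815937805056
rot [0.002 0.126 0.   ] shift [-1.2 -0.3  8.2] n rows 0.16517464209059723 0.8387154854860212
```

```bash
python3 -m inch '[0,0.046,0,-0.3,0,2.1,1,0,0.086,0,-0.7,0,4.9,1,0,0.086,0,-0.7,0,4.9,1]'
python3 -c "
from look import *
look('b4')"
```

```text
clock: 11.95
ee_pos: [0.4438, 0.1852, 0.0736]
orientation: [3.139, -0.308, 1.793]
contact_force: [-3.8, -4.9, 15.3]
finger_gap: 0.043
t 12.05 p [0.4438 0.1852 0.0737] x [-0.21   0.93   0.301] z [-0.064  0.295 -0.953] F [-3.  -7.4 14.3] T [-0.79  0.75  0.42] gap 0.0429 q [ 0.18  0.38  2.09  0.46  0.74 -0.4 ]
ball local [ 1.7 75.3 78.9] tilt 0.03874235686384304
```

View pics/b4.png

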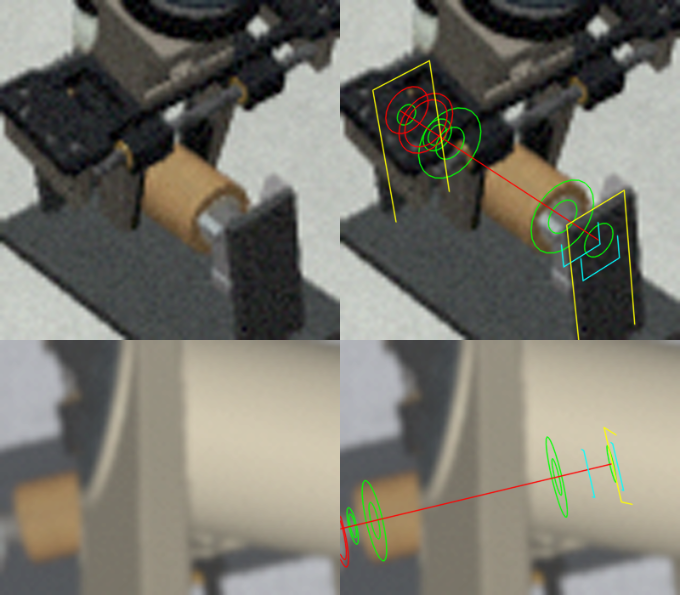

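```bash
python3 - <<'E'
from fit import *
setcams()
crops("side",[],(225,200,60,50),13,"pics/d1.png")
crops("top",[],(195,260,50,45),13,"pics/d2.png")
E
```

View pics/d1.png

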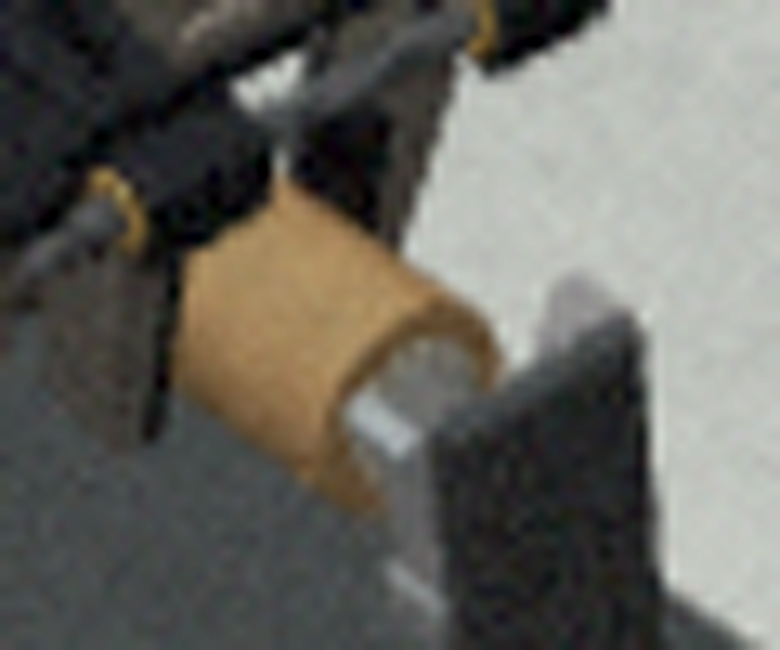

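View pics/d2.png

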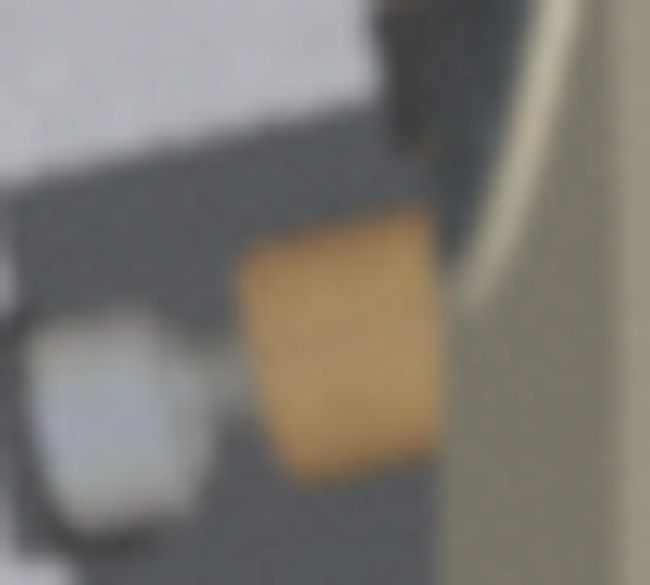

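```bash
python3 - <<'E'
from fit import *
setcams()
def ray(n,u):
    s=cams[n]; f=240/np.tan(np.radians(s["vertical_fov"]/2)); R=np.asarray(s["R"]); C=-R.T@s["t"]
    d=R.T@np.array([(u[0]-s["cx"])/f,(u[1]-s["cy"])/f,1]); 
    Q=Rz(-.2225); return Q@(C-[HP[0],HP[1],0]),Q@d
u=crop(415,408,13,225,200); C,d=ray("side",u)
for x in(-.002,0,.002): k=(x-C[0])/d[0]; print("stub face",np.round((C+k*d)*1000,1))
u=crop(268,372,13,195,260); C,d=ray("top",u)
for z in(.075,.0795,.084): k=(z-C[2])/d[2]; print("plunger face",np.round((C+k*d)*1000,1))
for n,Uu in(("tube",[(30,350),(75,525)]),):
  for U in Uu: print(crop(*U,13,195,260))
pc,Rc,_=cur(); print(Rz(-.2225)@(pc-[HP[0],HP[1],0]))
ballnow(.0135)
E
```

```text
stub face [ -2.  -55.5  86.5]
stub face [  0.  -52.8  83.7]
stub face [  2.  -50.1  80.9]
plunger face [ 0.7 54.2 75. ]
plunger face [ 0.5 53.5 79.5]
plunger face [ 0.3 52.7 84. ]
[196.84615385 286.46153846]
[200.30769231 299.92307692]
[0.00172734 0.00575252 0.07369426]
ball local [ 1.7 75.4 78.9] tilt 0.03933861179845597
```

```bash
python3 -m inch '[0,0,0,0,-1.5,-1,1,0,0,0,0,-1.5,-1,1,0,0,0,0,-1.5,-1,1]'
python3 -c "
from fit import *
st();ballnow(.0135)"
```

```text
clock: 12.55
ee_pos: [0.4435, 0.1843, 0.074]
orientation: [3.137, -0.304, 1.794]
contact_force: [1.7, -7.7, 0.8]
finger_gap: 0.0428
t 12.55 p [0.4435 0.1843 0.074 ] x [-0.211  0.93   0.299] z [-0.062  0.293 -0.954] F [ 1.7 -7.7  0.8] T [-1.45 -0.31 -0.09] gap 0.0428 q [ 0.18  0.37  2.09  0.46  0.74 -0.4 ]
ball local [ 1.2 74.5 79.1] tilt 0.040844506134707845
```

```bash
python3 -m inch '[0,0.02,0,-0.3,0,1.7,1,0,0.04,0,-0.6,0,3.4,1,0,0.04,0,-0.6,0,3.4,1]'
python3 -c "
from fit import *
st();ballnow(.0135)
setcams()
crops('side',[],(225,200,60,50),13,'pics/d3.png')
"
```

```text
clock: 12.85
ee_pos: [0.4436, 0.185, 0.0729]
orientation: [3.136, -0.347, 1.795]
contact_force: [-6.9, -15.2, 38.5]
finger_gap: 0.0432
t 12.85 p [0.4436 0.185  0.0729] x [-0.209  0.917  0.34 ] z [-0.07   0.333 -0.94 ] F [ -6.9 -15.2  38.5] T [-0.83  1.56  0.66] gap 0.0432 q [ 0.15  0.39  2.09  0.52  0.76 -0.47]
ball local [ 1.4 74.9 81. ] tilt -0.0020810040803386203
```

View pics/d3.png

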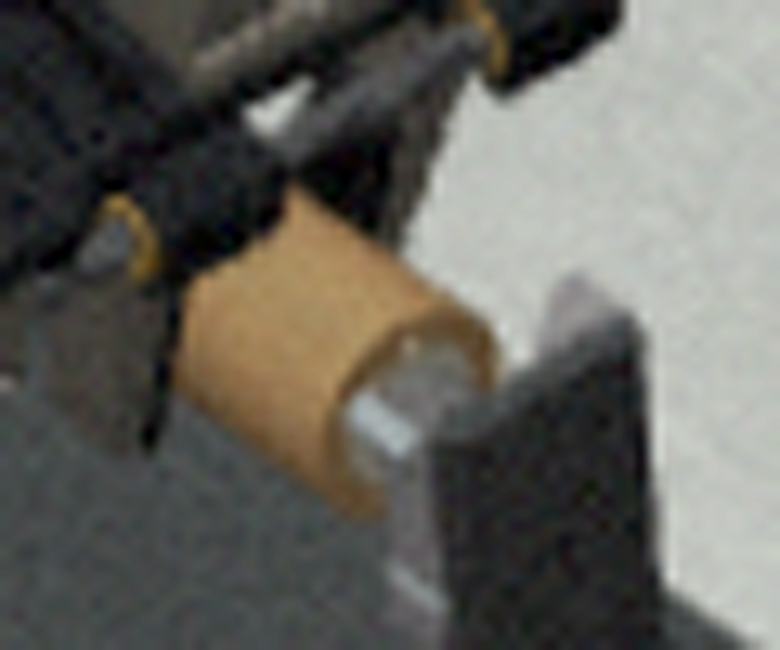

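```bash
python3 -m inch '[0,-0.02,0,0.3,0,-2,1,0,-0.02,0,0.3,0,-2,1,0,-0.02,0,0.3,0,-2,1]'
python3 -c "
from fit import *
st();ballnow(.0135)
"
```

```text
clock: 13.25
ee_pos: [0.4435, 0.1844, 0.0734]
orientation: [3.136, -0.324, 1.795]
contact_force: [-1.5, -11.5, 14.3]
finger_gap: 0.0428
t 13.25 p [0.4435 0.1844 0.0734] x [-0.211  0.924  0.319] z [-0.066  0.312 -0.948] F [ -1.5 -11.5  14.3] T [-1.42  0.33  0.18] gap 0.0428 q [ 0.16  0.38  2.09  0.49  0.75 -0.43]
ball local [ 1.2 74.5 79.9] tilt 0.020605536835947687
```

```bash
python3 -m inch '[0,0,0,0,0,-0.5,0,0,0,0,0,0,-0.5,-0.2,0,0,0,0,0,-0.5,-0.4,0,0,0,0,0,-0.5,-0.4,0,0,0,0,0,-0.5,-0.4]'
python3 -c "
from look import *
look('e1',.009)
crops('side',[],(225,200,60,50),13,'pics/e2.png')
"
```

```text
clock: 13.75
ee_pos: [0.4418, 0.1849, 0.0728]
orientation: [3.14, -0.326, 1.793]
contact_force: [0.9, 0.3, 0.7]
finger_gap: 0.0643
t 13.85 p [0.4419 0.1849 0.0728] x [-0.209  0.924  0.32 ] z [-0.069  0.312 -0.947] F [-0.3 -0.1 -0.1] T [-0.21  0.01 -0.05] gap 0.0645 q [ 0.16  0.38  2.09  0.49  0.75 -0.43]
ball local [-0.2 79.8 79.3] tilt 0.019254591501604613
```

View pics/e2.png

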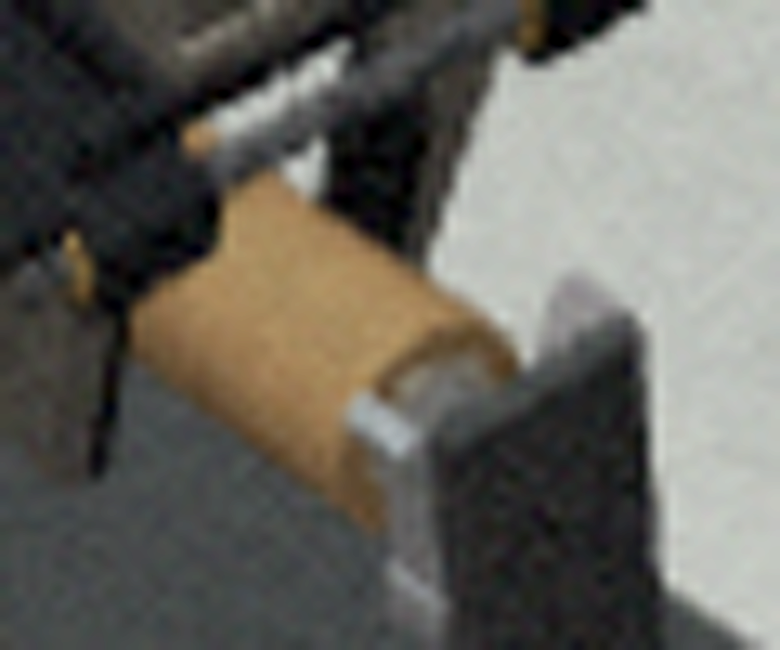

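View pics/e1.png

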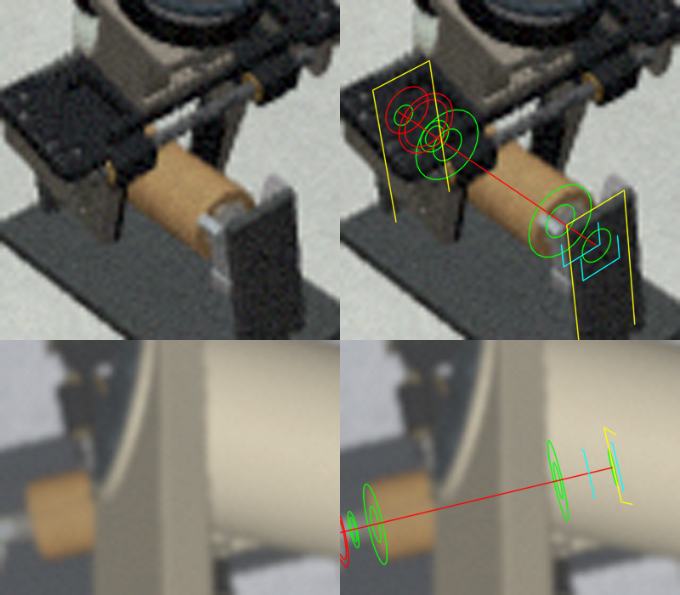

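```bash
python3 -m inch '[0,0,0,0,0,-1,-1,0,0,0,0,0,-1,-1,0,0,0,0,0,-1,-1,0,0,0,-5,0,-25,-1,0,0,0,-15,0,-60,-1,0,0,0,-30,0,-110,-1,0,0,0,-50,0,-160,-1,0,0,0,-80,0,-200,-1,0,0,0,-120,0,-230,-1,0,0,0,-120,0,-230,-1]'
python3 -m inch '[0,0,0,-100,-60,-50,-1,0,0,0,-100,-60,-50,-1,0,0,0,-100,-60,-50,-1]'
python3 - <<'E'
from fit import *
setcams(); st()
R=toolR(HY,0); c=H2W((0,-.0045,.0765)); L=roll_lines(c,R[:,0])+holder_lines([.4434,.1793,.2225])[2:]
crops("side",[],(195,180,105,105),5.5,"pics/g1.png"); crops("top",L,(180,235,130,95),6,"pics/g2.png"); crops("side",L,(195,180,105,105),5.5,"pics/g3.png")
cv2.imwrite("pics/g4.png",cams["top"]["image"]);crops("top",[],(180,235,130,95),6,"pics/g5.png")
E
```

```text
clock: 14.85
ee_pos: [0.4854, -0.0019, 0.2548]
orientation: [3.135, -0.322, 1.792]
contact_force: [0.7, 0.1, -0.3]
finger_gap: 0.0923
clock: 15.15
ee_pos: [0.4478, -0.121, 0.2675]
orientation: [3.141, -0.326, 1.792]
contact_force: [0.4, -0.1, 1.4]
finger_gap: 0.0924
t 15.25 p [ 0.4482 -0.1211  0.2675] x [-0.206  0.925  0.32 ] z [-0.069  0.312 -0.948] F [0.5 0.7 0.6] T [-0.16  0.05 -0.04] gap 0.0918 q [-0.45  0.18  1.83  0.26  1.35 -0.76]
```

View pics/g1.png

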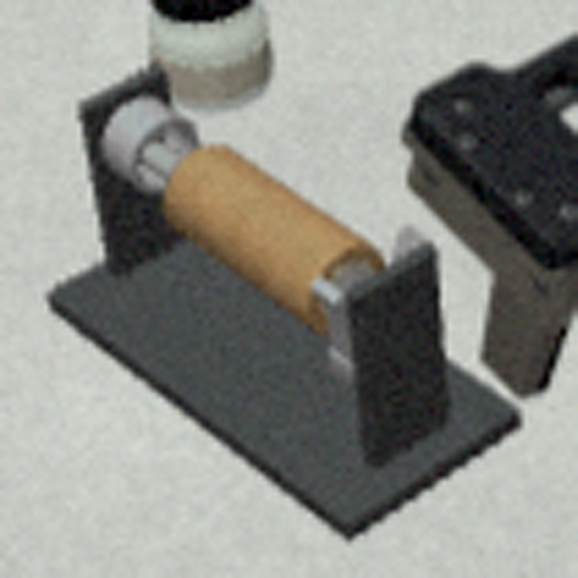

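View pics/g5.png

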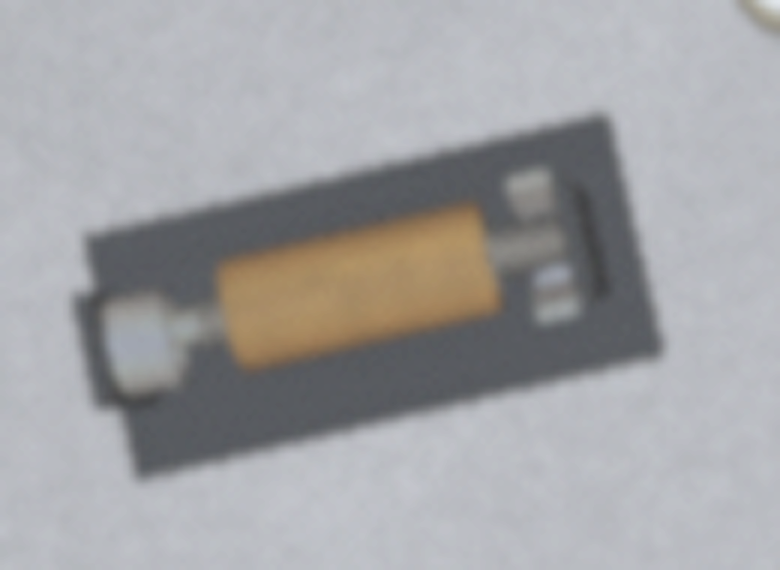

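View pics/g2.png

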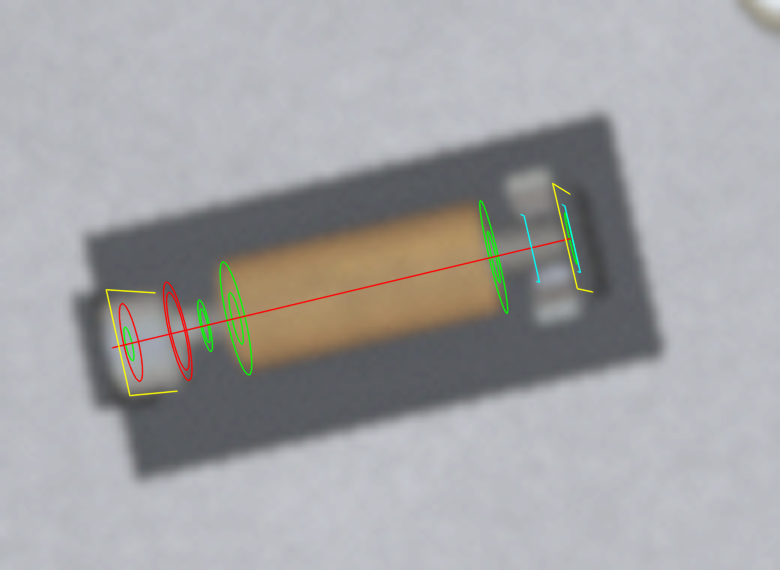

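View pics/g3.png

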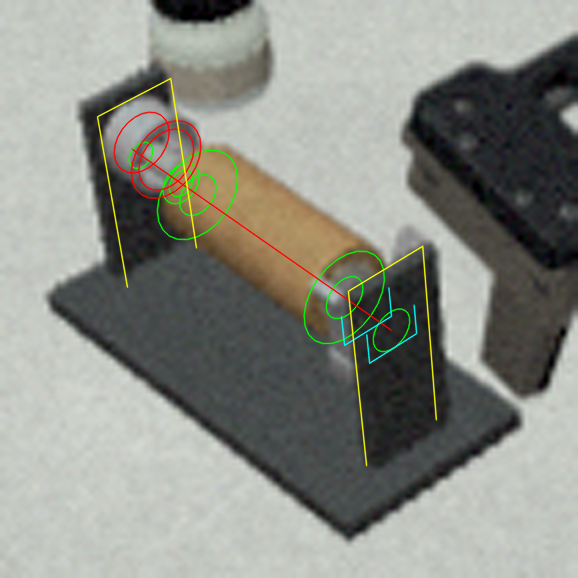

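View pics/g4.png

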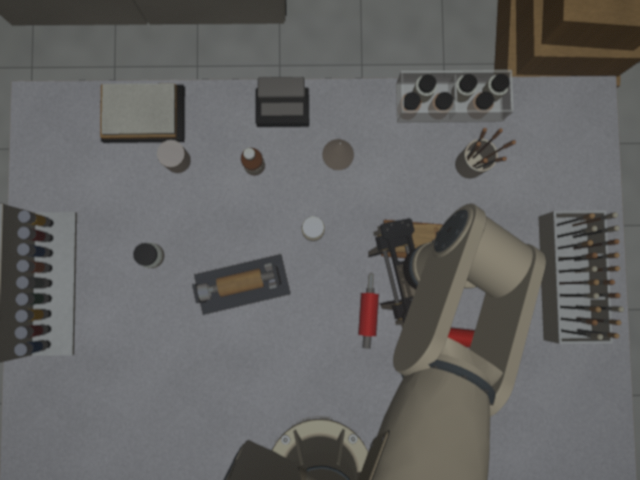

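```bash
python3 -c "
from plant import *
print(finish_job()); print(observe()['clock'])"
```

```text
the job is handed in; nothing more can be done
None
the job is handed in; nothing more can be done
```

I took the roll off its rest, put the plunger into the cup, pressed it in and lowered the stub into the saddle. Then I let go, backed the arm away and handed the job in at about 15.3 s. No verdict is reported.

**What went wrong on the way:** on my first descent the edge of the roll caught on the saddle upright and turned about 0.3 rad in the jaws. I lifted off, measured the new angle from the pictures and went in again at a steeper tilt. While seating the stub, the wrist force briefly rose to about 42 N in total. By my lever-arm estimate, that load went through the roll onto the cup and saddle rather than through the gripper's body. I backed off before opening the jaws.

**What the last checks showed:**
- **Plunger pressed in:** the spring read about 7–8 N in the cup, which is about 13 mm of travel. When I opened the jaws the roll slid back towards the saddle's end wall, and the force on the tool dropped to about 0.
- **Roll in the holder:** the final pictures show it level between cup and saddle. In the top view it is in line with the holder to about 0.01 rad, and the stub sits midway between the flares.
- **Bystanders:** compared by eye with the first picture, none that show in the last top picture had moved. The tape was hidden behind the arm.
- **Arm:** it stands clear, fully open, about 0.3 m from the roll.

**Checks that disagreed or could not be made:**
- **Roll position:** the pictures put it 2–3 mm higher and nearer the cup than my model of the seated position. That is about the calibration error and inside the tolerances.
- **Stub against the end wall:** the upright hides this from the side camera, so I inferred it from the roll sliding back.

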